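Finish the crosswise drying stack of wooden paperweights

TASK

The rinsed wooden paperweight bars go from the sloping stand onto the half-built drying stack in the tray: first lay one beside the single bar of the middle layer, then two side by side across them as the top layer, in line with the posts like the bars below. While you still hold each bar in its place, nudge its end gently against its post until you feel it touch, then let go; set the bars down rather than dropping them, never press hard, and do not shift the bars already laid or anything else on the table.

Things in the scene. Friction and masses are not known exactly. Their poses are not given: they have to be found in the camera images.
- bar0: one of three identical loose plain dark wooden bars, 160 x 24 x 14 mm (own x, y, z), about 60 g, lying side by side on the sloping stand with their length up and down the slope, lower ends at the ledge. Any bar may go to any place. Origin: centre of the underside (the face on the slope); x along the bar (uphill), y across, z out of its upper face
- bar1: one of three identical loose plain dark wooden bars, 160 x 24 x 14 mm (own x, y, z), about 60 g, lying side by side on the sloping stand with their length up and down the slope, lower ends at the ledge. Any bar may go to any place. Origin: centre of the underside (the face on the slope); x along the bar (uphill), y across, z out of its upper face
- bar2: one of three identical loose plain dark wooden bars, 160 x 24 x 14 mm (own x, y, z), about 60 g, lying side by side on the sloping stand with their length up and down the slope, lower ends at the ledge. Any bar may go to any place. Origin: centre of the underside (the face on the slope); x along the bar (uphill), y across, z out of its upper face
- laid0: loose bar of the same kind and size already laid in the bottom layer on the tray, along the tray's x at tray y = -36 mm. Origin: centre of its underside
- laid1: the same, bottom layer, along the tray's x at tray y = +36 mm
- laid2: the same, the only bar yet in the middle layer, across the bottom two, along the tray's y at tray x = -36 mm. Origin: centre of its underside, x along the bar
- tray: fixed light wooden tray, 180 x 180 x 12 mm. Origin: on the table under the stack's middle; x roughly away from the robot, y left. Four upright posts, 26 mm wide, 12 thick, tops 64 mm above the table: two on the +x edge at y = -36 and 36 mm, inner faces at x = 80 mm; two on the +y edge at x = -36 and 36 mm, inner faces at y = 80 mm. Each bar ends against its post
- stand: fixed plywood draining stand, 230 mm wide: a plane 182 mm long rising at 25 degrees along its own +x (away from the robot), with a ledge 8 mm high at the lower end. Origin: on the table under the middle of the plane, which passes 60 mm above it. Bars lie at about y = -66, 0 and 66 mm
- place_middle (a point): where the underside centre of the missing middle-layer bar belongs (tray x = +36, y = 0, z = 26 mm); the bar runs along the point's y, its +y end against the +y post at tray x = +36 mm. Axes as the tray's
- place_top0 (a point): where the underside centre of one top-layer bar belongs (tray x = 0, y = -36, z = 40 mm); the bar runs along the point's x, its +x end against the +x post at tray y = -36 mm. Axes as the tray's
- place_top1 (a point): the same for the other top-layer bar (tray y = +36 mm)
- ink_bottle: bystander: black ink bottle, 48 mm across, 100 mm tall, between stand and tray. Origin: centre of its base
- ink_dish: bystander: white bowl, 68 mm across, 26 mm high. Origin: centre of its base
- brush: bystander: slim writing brush, 240 mm, lying crosswise behind stand and tray. Origin: under its middle
- water_cup: bystander: blue cup, 74 mm across, 85 mm high, on the left. Origin: centre of its base
- seal: bystander: standing square marble seal, 26 x 26 x 55 mm, between stand and tray. Origin: centre of its base
- ink_stone: bystander: dark ink stone, 120 x 85 x 20 mm, on the right. Origin: centre of its base
There are look-alikes about, which are no part of the job. What is shaped like the bar1 but blue or orange is not meant.

How it is judged:
By the outcome, as a careful person would: the job done as asked, in the order asked, and still so for the second after the job is handed in, with the robot touching nothing.
It also fails if it takes over 72 s, if anything falls off the work surface, if the arm or the gripper's body presses on something with over 40 N, if the wrist force passes 120 N, or if a joint passes its speed limit or range.

ROBOT

A 7-joint arm with a two-finger parallel gripper is mounted at the origin on the work surface. World frame = base frame: x ahead of the robot, y to its left, z up, the work surface at z = 0. Lengths are in mm, angles in rad, forces in N, time in s.
With the tool pointing down it reaches from about 400 to 900 mm from the base axis. Payload 5.5 kg.
Tool frame: the origin (TCP) lies at the very end of the fingers, on their centre line; the grasp point (between the pads) lies 19 mm behind it; z points along the fingers, y is the line along which they close (so a half turn about z gives the same grasp; the last joint's range is limited). The gripper opens to 85 mm and grips with 20 to 120 N. Pads are 22 mm wide; open, the fingers measure 114 mm over their backs; the gripper's body (76 mm by 85 mm) begins 54 mm behind the grasp point. The pads swing forward as they close: fully open they stand 13 mm farther back than shut.
Start: joints at [1.453, 0.501, -0.427, 1.55, 0.221, 1.138, -0.21], TCP at [241.615, -603.426, 202.21] pointing down, gripper open.
Joint ranges: [-2.88, 2.88], [-0.31, 2.03], [-1.54, 1.56], [0.2, 2.42], [-1.41, 4.55], [0.19, 2.02], [-2.57, 2.57]. Speed limits (rad/s): [2.57, 2.57, 3.14, 3.14, 3.14, 3.14, 3.14].

INTERFACE

Orientations are given as a unit quaternion [x, y, z, w].
In Python, from cell import arm gives the robot as it stands.
- The arm moves only by the tool step_arm, never from a script. Its arguments are lists of equal length, an entry for each row: "dp": the shift along the tool's x, y, z normalised to -1 to 1, where 1 is 2.5 cm, a list of three; "angular": the turn, a rotation vector about the tool's x, y, z normalised to -1 to 1, where 1 is 5 degrees, a list of three; "gripper": the closure, from -1 (fully open) to 1 (shut). In form: {"dp": [[x, y, z], ...], "angular": [[wx, wy, wz], ...], "gripper": [gripper, ...]}. A call has 1 to 10 rows; each row shifts and turns the commanded pose from where the row before left it, along the tool's axes as they then stand; what a row does not reach is not made up. A row lasts 1/12 s, in which the tool goes at most 41.7 mm and 7.16 degrees, less where a joint would pass 70% of its speed; a pose out of reach is approached as far as the arm can. A call with a number of a shift or a turn outside -1 to 1 is refused whole. A call with a gripper value outside its range is refused whole. The fingers move at their own pace and stop on an object; "grip_force" is the grip in N (left out, the last holds). Time passes only in rows, so rows that do not move let the fingers close. It gives the time, the measured TCP pose, the force, the opening and the grip force at its end, in the units of the state.
- arm.get_obs(): the state, without advancing time (a new reading comes with each control period).
- arm.camera(name): name is "side" or "top"; returns a dict with "color" (384x512x3 uint8, red, green, blue), "mtx" (3x3 intrinsics, pixels), "rvec" (rotation vector, rad) and "tvec" (3), from world to camera coordinates, as OpenCV has them. Camera axes: x right, y down, z forward; pixel columns grow to the right and rows downward; lengths in mm; the calibration is good to about 2 mm. A picture is of the moment at which its call begins. There is no depth.
- arm.finish_job(): hands the job in; it is judged then, once.
The state is a dict: "clock": time; "qpos": joint angles; "joint_vel": joint speeds; "joint_efforts": joint torques, N m; "tcp_pos": TCP position; "ee_rot": TCP orientation; "wrist_force": force on the tool from outside, world axes, zero at the start; "ft_torque": the same for the moment, N m; "grip_width": finger opening in mm; "finger_force": force on a finger pad.
Only numpy, scipy, OpenCV 4.12 (cv2) and the standard library are available. Lean on these libraries where they do the work, as an engineer would, in place of code of your own. Each camera call takes 0.05 s, during which the arm holds its last target. There are 200 camera calls.

## Working session

There is one attempt and no reset: what is moved stays moved. The work goes in short steps, Python scripts to look and compute and a tool call to move; the robot and the scene stay as the last step left them, time stands still between calls to the robot, and variables do not carry over. Pictures are saved under pics/ and viewed, at most 10 in all, crops included, and the job is handed in when it is done.

Besides the shell and the picture viewer there is one more tool, called after ">>>" as name(argument=value, ...) on one line, values as JSON. step_arm: Moves the arm, as the interface text tells. Its arguments: {"type":"object","properties":{"dp":{"type":"array","items":{"type":"array","items":{"type":"number","minimum":-1,"maximum":1}}},"angular":{"type":"array","items":{"type":"array","items":{"type":"number","minimum":-1,"maximum":1}}},"gripper":{"type":"array","items":{"type":"number"}},"grip_force":{"type":"number"}},"required":["dp","angular","gripper"]}

```bash
ls; mkdir -p pics; python3 - <<'E'
from cell import arm
import cv2,pickle
o=arm.get_obs();print({k:o[k] for k in('clock','tcp_pos','ee_rot','wrist_force','grip_width')})
for n in('top','side'):
    c=arm.camera(n);pickle.dump(c,open(f'pics/{n}0.pkl','wb'))
    print(n,c['mtx'],c['rvec'],c['tvec'])
    cv2.imwrite(f'pics/{n}0.png',cv2.resize(c['color'][:,:,::-1],(800,600),interpolation=cv2.INTER_CUBIC))
E
```

```text
pics
{'clock': 0.0, 'tcp_pos': array([ 241.26633667, -602.76951987,  201.15601256]), 'ee_rot': array([ 9.81924337e-01,  1.89271330e-01, -1.43489567e-04, -9.69073513e-04]), 'wrist_force': array([-0.12204735, -0.32848474, -0.19952016]), 'grip_width': 85.19198555428045}
top [[492.86931383   0.         250.92239835]
 [  0.         492.86931383 186.96399823]
 [  0.           0.           1.        ]] [ 2.18157798 -2.19304261  0.09502472] [  -1.81727686  576.30336287 1510.84710372]
side [[400.34157309   0.         252.52746179]
 [  0.         400.34157309 193.24325848]
 [  0.           0.           1.        ]] [ 0.92591624 -2.28047647  1.32026141] [420.57859851 268.91233283 982.52967894]
```

View pics/top0.png

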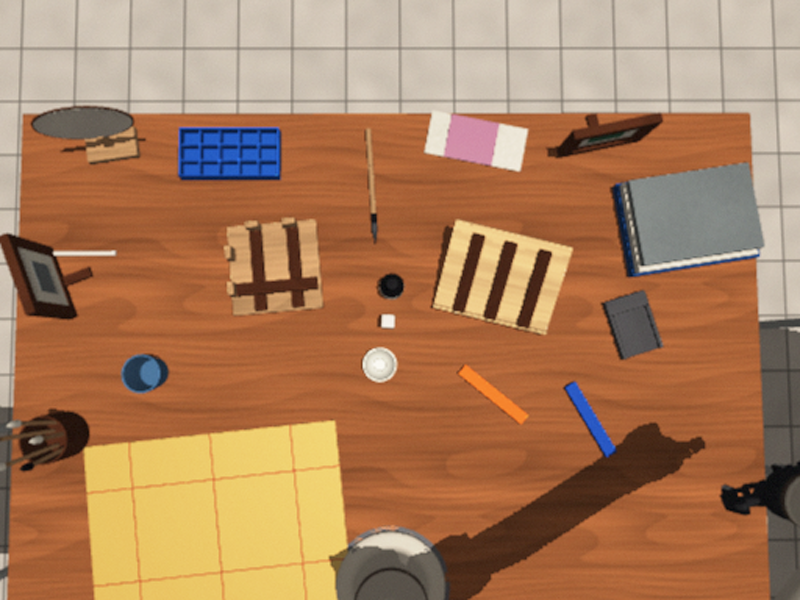

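View pics/side0.png

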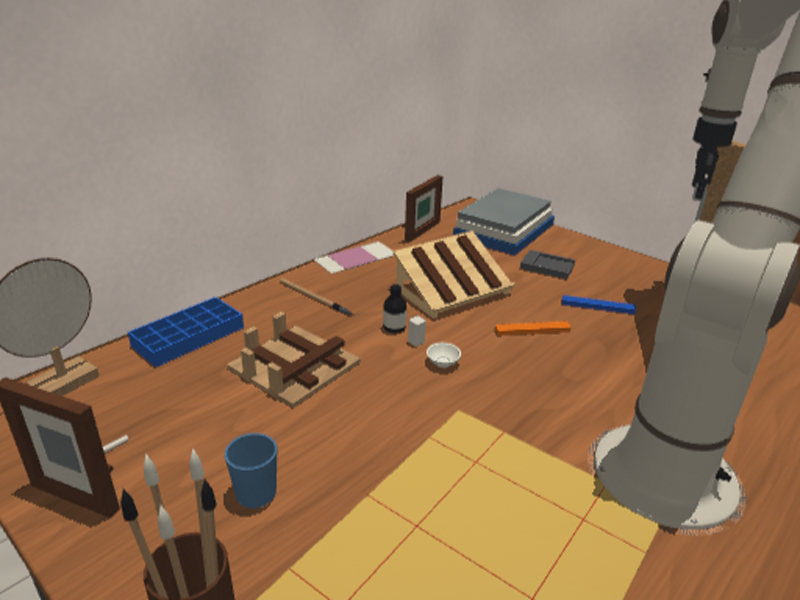

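The top view (800x600) shows the three dark bars on the stand at about (468,273), (502,280) and (535,287). The tray is at (273,266), with laid2 at (273,286). The orange bar (492,394) and the blue bar (590,419) are look-alikes, so I'm leaving them out: only the dark bars on the slope fit the description. I'll confirm that in one enlarged crop while measuring.

```bash
cat >h.py <<'E'
import numpy as np,cv2,pickle
from scipy.spatial.transform import Rotation as R
def load(p): return pickle.load(open(p,'rb'))
def campos(c): M=cv2.Rodrigues(c['rvec'])[0]; return M,-M.T@c['tvec'].ravel()
def ray(c,uv):
    M,C=campos(c); d=np.linalg.inv(c['mtx'])@np.array([uv[0],uv[1],1.]); d=M.T@d; return C,d/np.linalg.norm(d)
def onz(c,uv,z): C,d=ray(c,uv); return C+d*(z-C[2])/d[2]
def onplane(c,uv,p,n): C,d=ray(c,uv); return C+d*((p-C)@n)/(d@n)
def tri(c1,u1,c2,u2):
    C1,d1=ray(c1,u1);C2,d2=ray(c2,u2)
    s=np.linalg.lstsq(np.c_[d1,-d2],C2-C1,rcond=None)[0]
    a,b=C1+s[0]*d1,C2+s[1]*d2; return (a+b)/2,np.linalg.norm(a-b)
def proj(c,P): return cv2.projectPoints(np.float64(P).reshape(-1,1,3),c['rvec'],c['tvec'],c['mtx'],None)[0][:,0]
def blobs(c,mask,roi,amin=40):
    x0,y0,x1,y1=roi; m=np.zeros_like(mask);m[y0:y1,x0:x1]=mask[y0:y1,x0:x1]
    return [k for k in cv2.findContours(m,cv2.RETR_EXTERNAL,cv2.CHAIN_APPROX_NONE)[0] if cv2.contourArea(k)>amin]
def ends(k):
    b=cv2.boxPoints(cv2.minAreaRect(k)); 
    if np.linalg.norm(b[0]-b[1])>np.linalg.norm(b[1]-b[2]): b=np.roll(b,-1,0)
    return (b[0]+b[1])/2,(b[2]+b[3])/2,b
E
python3 - <<'E'
from h import *
t,s=load('pics/top0.pkl'),load('pics/side0.pkl')
np.set_printoptions(precision=1,suppress=True)
print('cams',campos(t)[1],campos(s)[1])
for n,c,rois in(('top',t,[(275,135,370,215),(140,135,210,205)]),('side',s,[(250,140,330,205),(145,195,235,260)])):
    g=c['color'].astype(int).sum(2); hsv=cv2.cvtColor(c['color'],cv2.COLOR_RGB2HSV)
    dark=((g<190)).astype(np.uint8)*255
    light=((hsv[...,2]>150)&(hsv[...,1]<150)).astype(np.uint8)*255
    for r in rois:
        for k in blobs(c,dark,r): a,b,q=ends(k);print(n,'dark',cv2.contourArea(k),a,b,cv2.minAreaRect(k)[1])
        for k in blobs(c,light,r,200): print(n,'light',cv2.contourArea(k),cv2.approxPolyDP(k,4,True)[:,0].tolist())
A=t['color'][135:215,135:375,::-1];B=s['color'][140:265,140:335,::-1]
A=cv2.resize(A,(792,264),interpolation=cv2.INTER_CUBIC);B=cv2.resize(B,(515,330),interpolation=cv2.INTER_CUBIC)
o=np.zeros((596,792,3),np.uint8);o[:264]=A;o[266:,:515]=B;cv2.imwrite('pics/crop.png',o)
E
```

```text
cams [ 459.1   11.3 1550.4] [-169.3  818.1  718.8]
top dark 341.0 [348.8 160.3] [333.6 208.5] (8.080358505249023, 50.53988265991211)
top dark 328.0 [326.6 154.9] [312.6 203.2] (7.709792613983154, 50.27796173095703)
top dark 314.0 [306. 150.] [292.6 198.4] (7.446011066436768, 50.26057815551758)
top dark 76.5 [286.9 145.2] [276.4 187.6] (4.365641117095947, 43.656410217285156)
top light 3917.0 [[292, 140], [277, 196], [289, 198], [304, 148], [310, 151], [298, 198], [290, 200], [348, 214], [366, 158]]
top dark 863.5 [201.2 168.6] [149.  173.1] (52.32428741455078, 52.410911560058594)
top light 516.5 [[164, 141], [145, 145], [144, 164], [148, 157], [151, 162], [146, 188], [149, 180], [161, 179], [157, 146]]
top light 862.0 [[201, 140], [190, 141], [193, 176], [202, 176], [204, 182], [194, 187], [195, 195], [187, 197], [185, 187], [176, 187], [170, 199], [163, 199], [162, 190], [155, 189], [148, 190], [149, 201], [206, 195]]
top light 544.5 [[187, 139], [167, 143], [170, 179], [185, 177], [180, 144]]
side dark 94.0 [322.7 188.1] [279.7 202. ] (3.1314287185668945, 45.22150802612305)
side dar
[... 273 characters left out ...]
[317.9 183.5] (40.17384338378906, 6.643194675445557)
side dark 120.0 [305.2 152.7] [329.7 159.7] (25.411705017089844, 6.7306671142578125)
side dark 140.5 [278.5 136. ] [255.  150.8] (12.931974411010742, 27.771944046020508)
side light 1492.5 [[329, 180], [302, 148], [298, 150], [321, 180], [318, 185], [298, 165], [292, 150], [250, 159], [276, 197], [305, 189], [299, 190], [277, 159], [281, 153], [307, 188]]
side dark 796.5 [160.6 226.1] [219.9 233.7] (59.79460144042969, 34.1683464050293)
side dark 65.0 [155.2 204.4] [143.6 210.2] (7.155416965484619, 12.969194412231445)
side light 248.5 [[230, 228], [218, 223], [220, 235], [206, 234], [200, 238], [201, 248], [189, 245], [179, 252], [187, 257]]
```

View pics/crop.png

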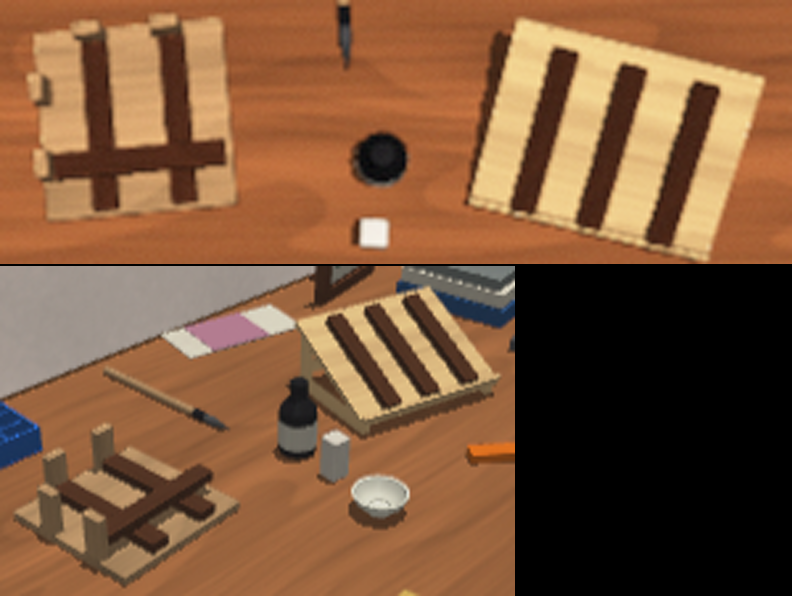

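The crop confirms three plain dark bars on the slope at crop pixels (545,130), (612,147) and (683,163). No blue or orange bar is among them. Next I'll measure the stand and tray poses.

```bash
cat >m1.py <<'E'
from h import *
np.set_printoptions(precision=1,suppress=True)
t,s=load('pics/top0.pkl'),load('pics/side0.pkl')
# stand corners
print('stand up',onz(t,(292,140),98.5),onz(t,(366,158),98.5),'low',onz(t,(277,196),21.5),onz(t,(348,214),21.5))
T=[((306,150),(292.6,198.4)),((326.6,154.9),(312.6,203.2)),((348.8,160.3),(333.6,208.5))]
S=[((265.3,158.8),(288.6,192.6)),((279.4,155),(303.2,188.3)),((294,151.2),(317.9,183.5))]
for a,b in zip(T,S):
    p,e=tri(t,a[0],s,b[0]);q,f=tri(t,a[1],s,b[1]);d=p-q
    print('bar tri up',p,e,'low',q,f,'len',np.linalg.norm(d),'yaw',np.degrees(np.arctan2(d[1],d[0])),'mid',(p+q)/2)
    # height prior: bar centre underside s=-11 => z 55.4, mid thickness +6.3
    m=(np.array(a[0])+a[1])/2
    zc=60-11*np.sin(np.radians(25))+7*np.cos(np.radians(25)); h=80*np.sin(np.radians(25))
    P,Q=onz(t,a[0],zc+h),onz(t,a[1],zc-h);print('   prior mid',(P+Q)/2,'yaw',np.degrees(np.arctan2(*(P-Q)[[1,0]])),'horiz len',np.linalg.norm(P-Q))
# tray
g=t['color'].astype(int).sum(2)
def rowc(r,c0,c1):
    xs=np.linspace(c0,c1,400);v=np.interp(xs,np.arange(512),g[r].astype(float));x=xs[v<230];return x.mean(),np.ptp(x)
def colc(c,r0,r1):
    xs=np.linspace(r0,r1,400);v=np.interp(xs,np.arange(384),g[:,c].astype(float));x=xs[v<230];return x.mean(),np.ptp(x)
def fit(P,z):
    W=np.array([onz(t,p,z)[:2] for p in P]);vx,vy,x,y=cv2.fitLine(W.astype(np.float32),cv2.DIST_HUBER,0,.01,.01).ravel();return (x,y),np.degrees(np.arctan2(vy,vx))
for n,c0,c1 in(('laid1',155,172),('laid0',178,197)):
    r=[(rowc(k,c0,c1),k) for k in range(150,174)];print(n,np.mean([w[1] for w,_ in r]),fit([(w[0],k) for w,k in r],19))
r=[(colc(k,176,195),k) for k in list(range(154,160))+list(range(173,183))+list(range(194,201))];print('laid2',[round(w[1],1) for w,_ in r],fit([(k,w[0]) for w,k in r],33))
print('corners',[onz(t,p,12)[:2] for p in((201.5,139.5),(206.5,195.5),(148.5,201.5))])
rr=np.linspace(140,215,600);v=np.interp(rr,np.arange(512),cv2.blur(g.astype(np.float32),(1,3))[183 if 0 else 182]);x=rr[v<230];print('laid2 span row182',x.min(),x.max())
E
python3 m1.py
```

```text
stand up [ 710.1 -127.2   98.5] [ 655.2 -346.9   98.5] low [547.8 -85.8  21.5] [ 490.7 -305.8   21.5]
bar tri up [ 679.4 -168.7   99.5] 1.081051101865587 low [ 538.6 -133.8   32.5] 2.2036099653115375 len 159.75821029881538 yaw -13.931816098790081 mid [ 609.  -151.3   66. ]
   prior mid [ 610.  -151.2   61.7] yaw -14.0863962603712 horiz len 160.02304818168918
bar tri up [ 664.4 -229.7   99.9] 0.8340512326336786 low [ 523.3 -195.7   31.1] 2.5983912950548373 len 160.6568930716129 yaw -13.539128136334886 mid [ 593.9 -212.7   65.5]
   prior mid [ 595.  -212.8   61.7] yaw -13.872458440491249 horiz len 160.0911671381603
bar tri up [ 648.1 -295.3   99.9] 0.5076808208852635 low [ 506.7 -260.1   31.9] 2.4224482787798887 len 160.86122332299445 yaw -13.972755902009965 mid [ 577.4 -277.7   65.9]
   prior mid [ 578.3 -278.1   61.7] yaw -14.295157883241629 horiz len 160.56466627249304
laid1 7.301691729323305 ((np.float32(662.0309), np.float32(266.25327)), np.float32(4.700454))
laid0 7.126984126984122 ((np.float32(661.71405), np.float32(192.50267)), np.float32(4.578923))
laid2 [np.float64(7.2), np.float64(7.1), np.float64(7.5), np.float64(7.4), np.float64(7.2), np.float64(7.5), np.float64(7.5), np.float64(7.6), np.float64(6.9), np.float64(6.8), np.float64(7.0), np.float64(7.1), np.float64(7.4), np.float64(7.4), np.float64(7.2), np.float64(7.2), np.float64(17.2), np.float64(7.5), np.float64(7.6), np.float64(7.0), np.float64(6.9), np.float64(7.0), np.float64(7.0)] ((np.float32(589.9224), np.float32(210.93251)), np.float32(-85.15239))
corners [array([727.8, 149.9]), array([551., 134.]), array([533.2, 314.6])]
laid2 span row182 149.8914858096828 202.35392320534223
```

```bash
cat >m2.py <<'E'
from h import *
np.set_printoptions(precision=1,suppress=True)
t=load('pics/top0.pkl')
b=t['color'][...,2].astype(np.float32); b=cv2.GaussianBlur(b,(3,3),0)
def edge(line):  # strongest gradient, subpixel
    d=np.gradient(line);i=np.abs(d).argmax();i=min(max(i,1),len(d)-2);a,c,e=np.abs(d[i-1:i+2]);return i+.5*(a-e)/(a-2*c+e+1e-9)
ex=np.array([.9966,.0828]);ey=np.array([-.0828,.9966])
def rep(n,P,z,ax):
    W=np.array([onz(t,p,z)[:2] for p in P]);v=W@ax;print(n,np.median(v),v.std())
rep('right -90 (ey)',[(edge(b[r,197:214])+197,r) for r in range(148,190)],12,ey)
rep('left +90 (ey)',[(edge(b[r,140:152])+140,r) for r in list(range(166,176))],12,ey)
rep('low -90 (ex)',[(c,edge(b[190:208,c])+190) for c in list(range(151,160))+list(range(172,183))+list(range(196,204))],12,ex)
rep('up +90 (ex)',[(c,edge(b[134:147,c])+134) for c in list(range(170,178))+list(range(193,199))],12,ex)
# dark bar ends lower of laid0/1 at tray x=-80 and laid2 right end y=-80, z~mid
rep('laid2 right end',[(edge(b[r,195:208])+195,r) for r in(181,182)],36,ey)
rep('laid1 low end',[(c,edge(b[190:206,c])+190) for c in(166,167)],22,ex)
rep('laid0 low end',[(c,edge(b[190:206,c])+190) for c in(189,190)],22,ex)
E
python3 m2.py
```

```text
right -90 (ey) 89.49957792436211 2.6404779285811957
left +90 (ey) 267.26431017439654 5.474082519666471
low -90 (ex) 557.7801131909932 0.6537406164306967
up +90 (ex) 736.7687068833505 0.7175317992912749
laid2 right end 94.22215689764928 0.053712214906731504
laid1 low end 562.5925580786547 0.06499440107864984
laid0 low end 562.7069115726521 0.00445949974607629
```

```bash
python3 - <<'E'
from h import *
np.set_printoptions(precision=1,suppress=True)
t,s=load('pics/top0.pkl'),load('pics/side0.pkl')
M=np.array([[.9966,.0828],[-.0828,.9966]])
for o in((641.4,173.8),(647.3,178.4)):
    O=M.T@np.array(o);print(O)
    for im,n in((t,'top'),(s,'side')):
        def P(x,y,z): return proj(im,np.r_[O+M.T@np.array([x,y]),z])[0]
        x0,y0=(138,132) if n=='top' else(140,192)
        f=9 if n=='top' else 8
        A=cv2.resize(im['color'][y0:y0+66 if n=='top' else y0+66,x0:x0+ (74 if n=='top' else 96),::-1],None,fx=f,fy=f,interpolation=cv2.INTER_NEAREST) if (o[0]==641.4) else A2[n]
        if o[0]==641.4: globals().setdefault('A2',{})[n]=A
        col=(0,255,255) if o[0]==641.4 else (255,255,0)
        pts=[(x,y,12) for x in(-90,90) for y in(-90,90)]
        for px,py in((-36,86),(36,86),(86,-36),(86,36)):
            hx,hy=(13,6) if py==86 else(6,13)
            pts+=[(px+a*hx,py+b*hy,64) for a in(-1,1) for b in(-1,1)]
        pts+=[(-36+a*12,b*80,40) for a in(-1,1) for b in(-1,1)]
        for q in pts:
            u=(P(*q)-[x0,y0]+.5)*f;cv2.circle(A,tuple(int(v) for v in u),3,col,-1)
A=A2['top'];B=cv2.resize(A2['side'],None,fx=.75,fy=.75)
cv2.imwrite('pics/tr_top.png',A[:590]);cv2.imwrite('pics/tr_side.png',A2['side'])
E
```

```text
[624.8 226.3]
[630.3 231.4]
```

View pics/tr_top.png

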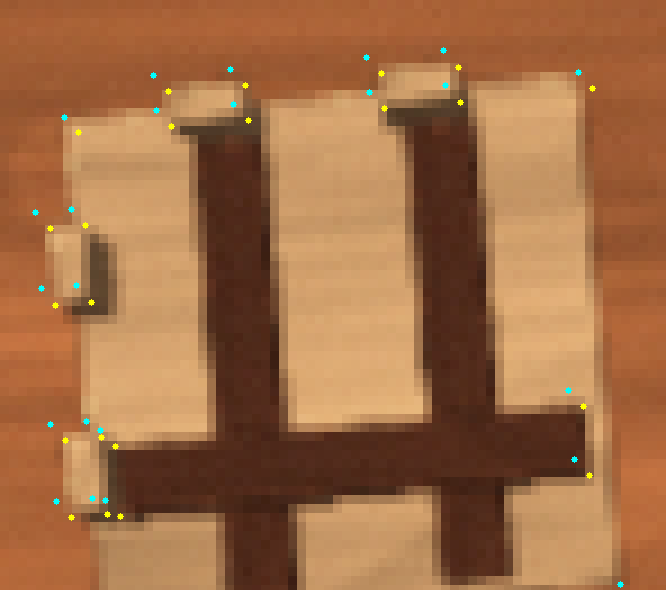

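View pics/tr_side.png

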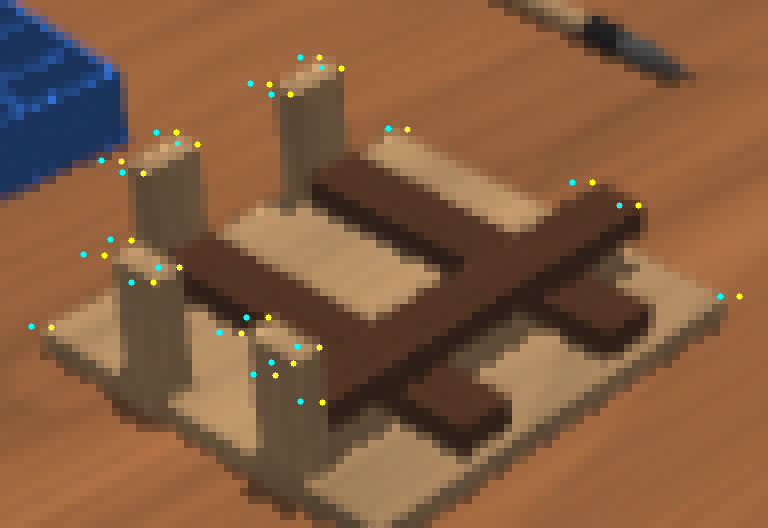

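The yellow points, which put the tray origin at (624.8, 226.3) with yaw 4.75°, fit the post tops and laid bars in both views. That settles the tray pose. Bar A on the stand is at (609.5, -151.2, 64.4), with yaw -14°.

```bash
cat >plan.py <<'E'
from h import *
from cell import arm
np.set_printoptions(precision=2,suppress=True)
TO=np.array([624.8,226.3,0]);TY=4.75
BARS=dict(A=(609.5,-151.2,64.4),B=(594.5,-212.7,64.4),C=(578,-277.9,64.4))
PSI=np.radians(-14);S=np.radians(25)
U=np.array([np.cos(PSI)*np.cos(S),np.sin(PSI)*np.cos(S),np.sin(S)]);N=np.array([-np.sin(S)*np.cos(PSI),-np.sin(S)*np.sin(PSI),np.cos(S)])
RG=R.from_matrix(np.c_[U,np.cross(-N,U),-N])
def bar(b,h): return np.array(BARS[b])+N*(h-7),RG      # h: TCP above the slope plane
def down(yaw): a=np.radians(yaw);x=np.array([np.cos(a),np.sin(a),0]);z=np.array([0,0,-1.]);return R.from_matrix(np.c_[x,np.cross(z,x),z])
def tray(x,y,z): return TO+R.from_euler('z',TY,degrees=True).apply([x,y,z])
def state():
    o=arm.get_obs();print('t',round(o['clock'],2),'tcp',o['tcp_pos'],'q',o['qpos'],'F',o['wrist_force'],'w',round(o['grip_width'],1),'ff',o['finger_force']);return o
def plan(p,r,o=None):
    o=o or state();c=R.from_quat(o['ee_rot']);rv=(c.inv()*r).as_rotvec(degrees=True)/5
    d=np.array(p)-o['tcp_pos'];print('goal',np.array(p),'rot units',rv,'| shift units in goal frame',r.inv().apply(d)/25,'| in current frame',c.inv().apply(d)/25)
E
python3 -c "
from plan import *
plan(*bar('A',100))"
```

```text
t 0.1 tcp [ 241.33 -602.81  201.27] q [ 1.45  0.5  -0.43  1.55  0.22  1.14 -0.21] F [-0.52  0.18 -0.16] w 85.3 ff 0.0
goal [ 571.36 -141.69  148.69] rot units [-1.58  4.84  7.05] | shift units in goal frame [  6.68 -21.09   5.43] | in current frame [ 19.11 -12.21   2.13]
```

>>> step_arm(dp=[[0,0,0],[0,0,0],[0,0,0],[0,0,0],[0,0,0],[0,0,0],[0,0,0],[0,0,0],[0,0,0]], angular=[[-0.175,0.538,0.783],[-0.175,0.538,0.783],[-0.175,0.538,0.783],[-0.175,0.538,0.783],[-0.175,0.538,0.783],[-0.175,0.538,0.783],[-0.175,0.538,0.783],[-0.175,0.538,0.783],[-0.175,0.538,0.783]], gripper=[0,0,0,0,0,0,0,0,0], grip_force=25)

```text
clock: 0.85
tcp_pos: [241.1, -603.5, 201.9]
ee_rot: [0.968, -0.121, 0.216, 0.027]
wrist_force: [-0.1, 0.2, -0.4]
grip_width: 42.9
finger_force: 0.0
```

>>> step_arm(dp=[[0.3,-0.96,0.2],[0.3,-0.96,0.2],[0.3,-0.96,0.2],[0.3,-0.96,0.2],[0.3,-0.96,0.2],[0.3,-0.96,0.2],[0.3,-0.96,0.2],[0.3,-0.96,0.2],[0.3,-0.96,0.2],[0.3,-0.96,0.2]], angular=[[0,0,0],[0,0,0],[0,0,0],[0,0,0],[0,0,0],[0,0,0],[0,0,0],[0,0,0],[0,0,0],[0,0,0]], gripper=[0,0,0,0,0,0,0,0,0,0])

```text
clock: 1.68
tcp_pos: [386.4, -390.8, 188.1]
ee_rot: [0.969, -0.119, 0.215, 0.027]
wrist_force: [0.9, 0.0, -0.4]
grip_width: 42.8
finger_force: 0.0
```

```bash
python3 -c "
from plan import *
plan(*bar('A',100))"
```

```text
t 1.68 tcp [ 386.42 -390.77  188.13] q [ 1.51  0.16 -0.62  2.15 -0.34  0.54 -0.64] F [ 0.92  0.04 -0.43] w 42.8 ff 0.0
goal [ 571.36 -141.69  148.69] rot units [ 0.01 -0.01  0.  ] | shift units in goal frame [  3.65 -11.46   3.44] | in current frame [  3.65 -11.46   3.44]
```

>>> step_arm(dp=[[0.3,-0.96,0.28],[0.3,-0.96,0.28],[0.3,-0.96,0.28],[0.3,-0.96,0.28],[0.3,-0.96,0.28],[0.3,-0.96,0.28],[0.3,-0.96,0.28],[0.3,-0.96,0.28],[0.3,-0.96,0.28],[0.3,-0.96,0.28]], angular=[[0,0,0],[0,0,0],[0,0,0],[0,0,0],[0,0,0],[0,0,0],[0,0,0],[0,0,0],[0,0,0],[0,0,0]], gripper=[0,0,0,0,0,0,0,0,0,0])

```text
clock: 2.52
tcp_pos: [539.2, -181.8, 156.2]
ee_rot: [0.969, -0.119, 0.215, 0.027]
wrist_force: [-0.1, -0.0, -0.0]
grip_width: 42.7
finger_force: 0.0
```

>>> step_arm(dp=[[0.3,-0.9,0.2],[0.3,-0.9,0.2],[0,0,0],[0,0,0]], angular=[[0,0,0],[0,0,0],[0,0,0],[0,0,0]], gripper=[0,0,0,0])

```text
clock: 2.85
tcp_pos: [567.7, -141.0, 153.6]
ee_rot: [0.969, -0.117, 0.215, 0.026]
wrist_force: [-0.2, -0.4, -0.7]
grip_width: 42.6
finger_force: 0.0
```

```bash
python3 -c "
from plan import *
plan(*bar('A',100));o=arm.get_obs()
for n in('top','side'):
    pickle.dump(arm.camera(n),open(f'pics/{n}1.pkl','wb'))
t,s=load('pics/top1.pkl'),load('pics/side1.pkl')
q=np.vstack([proj(s,o['tcp_pos']),proj(s,BARS['A'])]);print(q)
B=s['color'][110:230,220:340,::-1].copy();C=t['color'][120:220,240:380,::-1].copy()
o2=np.zeros((480,800,3),np.uint8);f=4
B=cv2.resize(B,None,fx=4,fy=4,interpolation=cv2.INTER_CUBIC)[:, :400]
o2[:480,:400]=B;o2[:300,400:800]=cv2.resize(C,None,fx=3,fy=3,interpolation=cv2.INTER_CUBIC)[:,:400];cv2.imwrite('pics/hov.png',o2)
"
```

```text
t 2.85 tcp [ 567.71 -141.01  153.56] q [ 0.6   0.21 -0.46  2.18  0.36  0.36 -1.95] F [-0.2  -0.39 -0.69] w 42.6 ff 0.0
goal [ 571.36 -141.69  148.69] rot units [-0.02 -0.    0.05] | shift units in goal frame [ 0.05 -0.01  0.24] | in current frame [ 0.05 -0.01  0.24]
[[285.36 157.08]
 [276.27 175.63]]
```

View pics/hov.png

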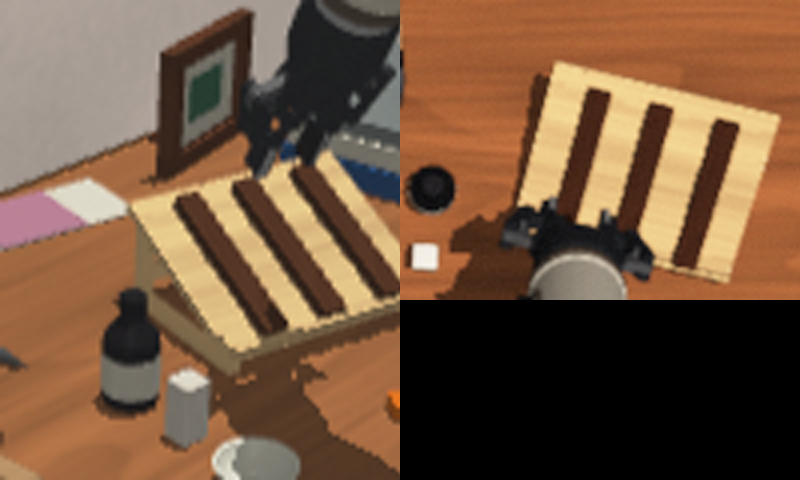

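The hover picture shows the fingers straddling bar A's line. In the side crop the tips are at about (265,165) and (305,160), with nothing else in the way. Descending now.

>>> step_arm(dp=[[0.01,0,0.6],[0.01,0,0.6],[0.01,0,0.6],[0.01,0,0.6],[0.01,0,0.6],[0,0,0.4],[0,0,0.3],[0,0,0.2],[0,0,0],[0,0,0]], angular=[[0,0,0],[0,0,0],[0,0,0],[0,0,0],[0,0,0],[0,0,0],[0,0,0],[0,0,0],[0,0,0],[0,0,0]], gripper=[0,0,0,0,0,0,0,0,0,0])

```text
clock: 3.78
tcp_pos: [607.2, -155.6, 65.7]
ee_rot: [0.969, -0.12, 0.215, 0.027]
wrist_force: [-1.2, -0.0, 0.5]
grip_width: 42.3
finger_force: 0.0
```

```bash
python3 -c "
from plan import *
plan(*bar('A',2))"
```

```text
t 3.78 tcp [ 607.21 -155.61   65.69] q [ 0.42  0.42 -0.26  2.14  0.7   0.2  -2.28] F [-1.16 -0.03  0.5 ] w 42.3 ff 0.0
goal [ 611.55 -151.71   59.87] rot units [ 0.02  0.   -0.02] | shift units in goal frame [ 0.02 -0.19  0.27] | in current frame [ 0.02 -0.19  0.27]
```

```bash
cat >>plan.py <<'E'
TILT=16
RT=RG*R.from_euler('y',25-TILT,degrees=True)
if R.from_matrix(RT.as_matrix()).as_matrix()[2,2]>RG.as_matrix()[2,2]: RT=RG*R.from_euler('y',TILT-25,degrees=True)
def barT(b,h): return np.array(BARS[b])+N*(h-7),RT
E
python3 -c "
from plan import *
plan(*barT('A',3))"
```

```text
t 3.78 tcp [ 607.21 -155.61   65.69] q [ 0.42  0.42 -0.26  2.14  0.7   0.2  -2.28] F [-1.16 -0.03  0.5 ] w 42.3 ff 0.0
goal [ 611.14 -151.61   60.77] rot units [ 0.02 -1.8  -0.03] | shift units in goal frame [ 0.06 -0.19  0.22] | in current frame [ 0.02 -0.19  0.23]
```

>>> step_arm(dp=[[0,0,0],[0,0,0],[0,0,0],[0,0,0],[0,0,0]], angular=[[0,-0.6,0],[0,-0.6,0],[0,-0.6,0],[0,0,0],[0,0,0]], gripper=[0,0,0,0,0])

```text
clock: 4.2
tcp_pos: [608.8, -155.2, 66.7]
ee_rot: [0.983, -0.122, 0.14, 0.017]
wrist_force: [0.2, 0.6, -0.9]
grip_width: 42.6
finger_force: 0.0
```

```bash
python3 -c "
from plan import *
plan(*barT('A',3))"
```

```text
t 4.2 tcp [ 608.81 -155.17   66.7 ] q [ 0.59  0.5  -0.48  1.99  0.54  0.48 -2.08] F [ 0.17  0.6  -0.9 ] w 42.6 ff 0.0
goal [ 611.14 -151.61   60.77] rot units [ 0.01 -0.04 -0.03] | shift units in goal frame [-0.01 -0.16  0.24] | in current frame [-0.01 -0.16  0.24]
```

>>> step_arm(dp=[[0,-0.08,0],[0,-0.08,0],[0,0,0.12],[0,0,0.1],[0,0,0],[0,0,0]], angular=[[0,0,0],[0,0,0],[0,0,0],[0,0,0],[0,0,0],[0,0,0]], gripper=[0,0,0,0,0,0])

```text
clock: 4.7
tcp_pos: [610.3, -150.1, 60.4]
ee_rot: [0.983, -0.12, 0.138, 0.017]
wrist_force: [0.4, 0.0, -0.1]
grip_width: 42.6
finger_force: 0.0
```

```bash
python3 -c "
from plan import *
plan(*barT('A',3))"
```

```text
t 4.7 tcp [ 610.31 -150.1    60.36] q [ 0.57  0.51 -0.47  1.99  0.55  0.47 -2.1 ] F [ 0.44  0.04 -0.1 ] w 42.6 ff 0.0
goal [ 611.14 -151.61   60.77] rot units [ 0.01 -0.    0.01] | shift units in goal frame [ 0.05  0.05 -0.  ] | in current frame [ 0.05  0.05 -0.  ]
```

>>> step_arm(dp=[[0,0,0],[0,0,0],[0,0,0],[0,0,0],[0,0,0]], angular=[[0,0,0],[0,0,0],[0,0,0],[0,0,0],[0,0,0]], gripper=[0.3,0.45,0.6,0.7,0.7], grip_force=30)

```text
clock: 5.12
tcp_pos: [610.7, -150.5, 60.8]
ee_rot: [0.983, -0.121, 0.139, 0.017]
wrist_force: [0.7, -0.4, -0.5]
grip_width: 12.8
finger_force: 0.0
```

```bash
python3 -c "
from plan import *
o=state();import json;json.dump([list(map(float,o['tcp_pos'])),list(map(float,o['ee_rot']))],open('graspA.json','w'))"
```

```text
t 5.12 tcp [ 610.71 -150.47   60.84] q [ 0.57  0.51 -0.47  1.99  0.55  0.47 -2.1 ] F [ 0.69 -0.39 -0.46] w 12.8 ff 0.0
```

The fingers closed to 12.8 mm, so the bar isn't between them. I'll look from close by.

```bash
python3 -c "
from plan import *
o=arm.get_obs()
t,s=arm.camera('top'),arm.camera('side')
pickle.dump(t,open('pics/top2.pkl','wb'));pickle.dump(s,open('pics/side2.pkl','wb'))
print(proj(s,o['tcp_pos']),proj(t,o['tcp_pos']))
o2=np.zeros((480,800,3),np.uint8)
B=s['color'][140:210,240:320,::-1];C=t['color'][130:220,270:370,::-1]
o2[:350,:400]=cv2.resize(B,None,fx=5,fy=5,interpolation=cv2.INTER_CUBIC);o2[:360,400:800]=cv2.resize(C,None,fx=4,fy=4,interpolation=cv2.INTER_CUBIC);cv2.imwrite('pics/miss.png',o2)
"
```

```text
[[275.81 176.48]] [[298.89 174.47]]
```

View pics/miss.png

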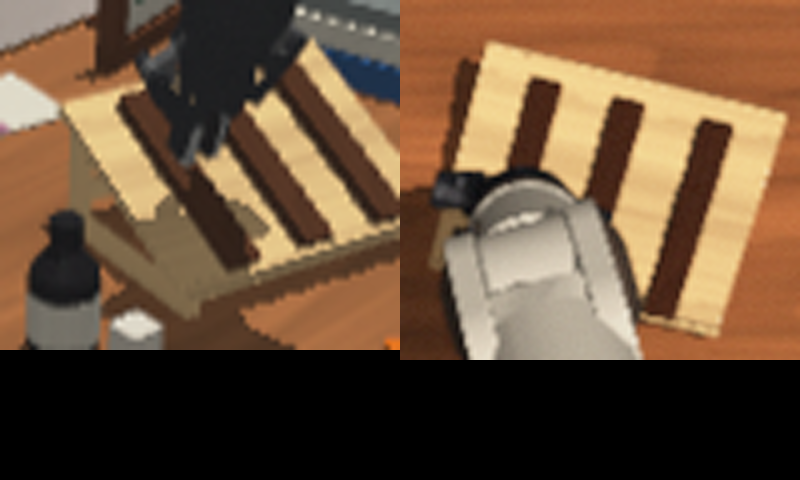

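```bash
python3 -c "
from plan import *
o=arm.get_obs();s=load('pics/side2.pkl');z=R.from_quat(o['ee_rot']).as_matrix()[:,2];print(z)
for k in(0,5,10,15,20): print(k,proj(s,o['tcp_pos']-k*z))
y=R.from_quat(o['ee_rot']).as_matrix()[:,1]
print(proj(s,o['tcp_pos']-10*z+10*y),proj(s,o['tcp_pos']-10*z-10*y))
# side view bars: top-face centre prediction for A
print(proj(s,np.array([np.array(BARS['A'])+N*7-U*80,np.array(BARS['A'])+N*7+U*80])))
"
```

```text
[ 0.27 -0.07 -0.96]
0 [[275.8  176.48]]
5 [[276.11 175.43]]
10 [[276.41 174.37]]
15 [[276.72 173.31]]
20 [[277.03 172.24]]
[[278.74 173.7 ]] [[274.07 175.04]]
[[288.73 191.8 ]
 [265.57 157.78]]
```

```bash
python3 -c "
from plan import *
s=load('pics/side0.pkl');t=load('pics/top0.pkl')
p=np.array([241.3,-602.8,201.2]);q=R.from_quat([.98192,.18927,0,-.00097]).as_matrix()
for k in(0,13): print(k,proj(s,p-k*q[:,2]),'fingers',proj(s,p-k*q[:,2]+50*q[:,1])[0],proj(s,p-k*q[:,2]-50*q[:,1])[0],'top',proj(t,p-k*q[:,2]+50*q[:,1])[0],proj(t,p-k*q[:,2]-50*q[:,1])[0])
A=cv2.resize(s['color'][85:145,430:480,::-1],None,fx=8,fy=8,interpolation=cv2.INTER_CUBIC)
s1=load('pics/side1.pkl');B=cv2.resize(s1['color'][125:175,265:315,::-1],None,fx=8,fy=8,interpolation=cv2.INTER_CUBIC)
o=np.zeros((480,800,3),np.uint8);o[:,:400]=A;o[:400,400:]=B
for k in(0,13): 
  for y in (-42.5,0,42.5):
    u=(proj(s,p-k*q[:,2]+y*q[:,1])[0]-[430,85]+.5)*8;cv2.circle(o,tuple(int(v) for v in u),3,(0,255,255) if k==0 else (255,255,0),-1)
p1=np.array([567.7,-141,153.6]);q1=R.from_quat([.969,-.117,.215,.026]).as_matrix()
for k in(0,13):
  for y in(-21,0,21):
    u=(proj(s1,p1-k*q1[:,2]+y*q1[:,1])[0]-[265,125]+.5)*8+[400,0];cv2.circle(o,tuple(int(v) for v in u),3,(0,255,255) if k==0 else (255,255,0),-1)
cv2.imwrite('pics/tips.png',o)
"
```

```text
0 [[441.85 134.73]] fingers [441.65 129.97] [442.07 139.77] top [489.77 297.06] [456.24 311.25]
13 [[442.84 131.24]] fingers [442.6  126.56] [443.08 136.21] top [492.16 297.77] [458.32 312.1 ]
```

View pics/tips.png

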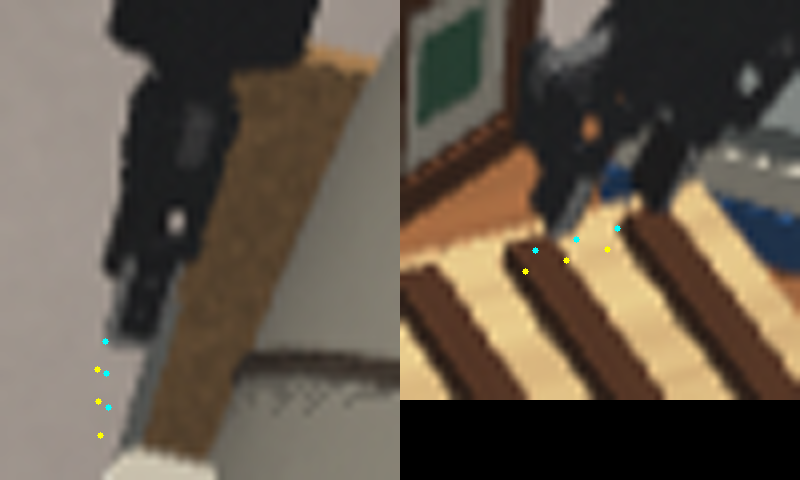

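The cameras put the real fingertips well behind the commanded TCP, so I'll find the bar's top by a gentle guarded touch with nearly shut fingers.

>>> step_arm(dp=[[0,0,0.1],[0,0,0.1],[0,0,0],[0,0,0]], angular=[[0,0,0],[0,0,0],[0,0,0],[0,0,0]], gripper=[0.7,0.7,0.7,0.7])

```text
clock: 5.55
tcp_pos: [611.8, -150.7, 55.6]
ee_rot: [0.983, -0.121, 0.138, 0.017]
wrist_force: [-0.2, 0.6, 0.1]
grip_width: 12.8
finger_force: 0.0
```

>>> step_arm(dp=[[0,0,0.06],[0,0,0]], angular=[[0,0,0],[0,0,0]], gripper=[0.7,0.7])

```text
clock: 5.72
tcp_pos: [612.4, -150.8, 54.3]
ee_rot: [0.983, -0.121, 0.138, 0.017]
wrist_force: [0.5, -0.4, 0.5]
grip_width: 13.0
finger_force: 0.0
```

>>> step_arm(dp=[[0,0,0.06],[0,0,0]], angular=[[0,0,0],[0,0,0]], gripper=[0.7,0.7])

```text
clock: 5.88
tcp_pos: [612.8, -151.0, 52.9]
ee_rot: [0.983, -0.121, 0.138, 0.017]
wrist_force: [-0.0, -0.2, 0.5]
grip_width: 12.7
finger_force: 0.0
```

>>> step_arm(dp=[[0,0,0.06],[0,0,0]], angular=[[0,0,0],[0,0,0]], gripper=[0.7,0.7])

```text
clock: 6.05
tcp_pos: [613.2, -151.1, 51.5]
ee_rot: [0.983, -0.121, 0.138, 0.017]
wrist_force: [0.4, -0.1, 0.3]
grip_width: 13.1
finger_force: 0.0
```

>>> step_arm(dp=[[0,0,0.06],[0,0,0]], angular=[[0,0,0],[0,0,0]], gripper=[0.7,0.7])

```text
clock: 6.22
tcp_pos: [613.6, -151.1, 50.0]
ee_rot: [0.983, -0.121, 0.138, 0.017]
wrist_force: [-0.7, -0.2, -0.2]
grip_width: 13.2
finger_force: 0.0
```

>>> step_arm(dp=[[0,0,0.06],[0,0,0]], angular=[[0,0,0],[0,0,0]], gripper=[0.7,0.7])

```text
clock: 6.38
tcp_pos: [614.0, -151.2, 48.5]
ee_rot: [0.983, -0.121, 0.138, 0.017]
wrist_force: [-0.6, -1.1, 0.5]
grip_width: 13.0
finger_force: 0.0
```

>>> step_arm(dp=[[0,0,0.06],[0,0,0]], angular=[[0,0,0],[0,0,0]], gripper=[0.7,0.7])

```text
clock: 6.55
tcp_pos: [614.4, -151.3, 47.1]
ee_rot: [0.983, -0.121, 0.138, 0.017]
wrist_force: [-0.4, -0.4, 0.1]
grip_width: 12.8
finger_force: 0.0
```

>>> step_arm(dp=[[0,0,0.06],[0,0,0]], angular=[[0,0,0],[0,0,0]], gripper=[0.7,0.7])

```text
clock: 6.72
tcp_pos: [614.8, -151.4, 45.7]
ee_rot: [0.983, -0.121, 0.138, 0.017]
wrist_force: [-0.1, -0.3, -0.3]
grip_width: 13.2
finger_force: 0.0
```

```bash
cat >tip.py <<'E'
from plan import *
o=arm.get_obs();s=arm.camera('side');pickle.dump(s,open('pics/side3.pkl','wb'))
c=s['color'].astype(int)[150:192,262:300];g=c.sum(2);sat=c[...,0]-c[...,2]
# F finger/dark neutral, b bar(brown dark), . light, s mid
for r in range(c.shape[0]): print(150+r,''.join('F' if (g[r,k]<260 and sat[r,k]<14) else 'f' if sat[r,k]<30 else 'b' if g[r,k]<220 else 's' if g[r,k]<400 else '.' for k in range(c.shape[1])))
print('tcp proj',proj(s,o['tcp_pos']),'k',[proj(s,o['tcp_pos']-k*R.from_quat(o['ee_rot']).as_matrix()[:,2])[0] for k in(10,20,30)])
print(o['clock'],o['tcp_pos'])
E
python3 tip.py
```

```text
150 ffffffbbsssfFFFFFFFFFFFFFFFFFFFFFFFFF.
151 fffffbsssssFFFFFFFFFFFFFFFFFFFFFFFFFFF
152 fffbbssssssFFFFFFFFFFFFFFFFFFFFFFFFFFF
153 ffbssssssssFFFFFFFFFFFFFFFFFFFFFFFFFFf
154 bssssssssFfFFFFFFFFFFFFFFFFFFFFFFFFFFb
155 ssssfFFfFFFFFFFFFFFFFFFFFFFFFFFFFFFFfb
156 ssssFFffFFFFFFFFFFFFFFFFFFFFFfFFFFFfbb
157 s...fFFFFFFFFFFFFFFFFFFFFFFFssFFFFFbbb
158 ....sFFFFFFFFFFFFFFFFFFFFFFF..FFFfffbb
159 ..bbbFFFFFFFfFFFFFFFFFFFFFFF.fFFssfffb
160 ..fbbbFFFFFffFFFFFFFFFFFFFFffFFf..sfff
161 .sffbbFFFFFsfFFFFFFFFFFFFFFFFFf....sff
162 .sffbbbFFFFFFFFFFFFFFFFFFFFFFF......bf
163 ..sffbbFFFFFFFFFFFFFFFFFFFFFFs......sf
164 ..sfffbbFFFFFFFFFFFFFFFFFFffb........s
165 ...sffbbbFFFFFFFFFFFFFFFFbbbbs.......s
166 ....sffbbfFFFFFFFFFFFFFFfbbbbbs.......
167 .....bffbbbFFFFFFFFFFFFFfbbbbbbs......
168 .....sffbbbFFFFFFFFFFFFfffbbbbbs......
169 ......sffbbFFFFFFFFFFFfsffbbbbbbs.....
170 .......fffbFFFFFfFFFFFs.bffbbbbbbs....
171 .......sffbFFFFFFFFFFF..sbffbbbbbb....
172 ........sfFFFFFFFFFFFs...sffbbbbbbs...
173 ........sffFFFFfFFFFf.....sffbbbbbbs..
174 .........sffFFFFFfFf......sbffbbbbbb..
175 .........ssffFfFfffs.......sffbbbbbbs.
176 ..........sfffFfffffs.......sffbbbbbbs
177 s..........sfffffffff.......sbffbbbbbb
178 ss........sssffffffffbs......sfffbbbbb
179 ss........sssfffffffffbsssss..sffbbbbb
180 sss......sssssfffffffffssssss.sbffbbbb
181 bbss.....ssssssffffffffbsssss..sbffbbb
182 bbbs....sssssssbffffffffbsssss..sbfbbb
183 bbbsssssssssssssfffffffffssssss..sffbb
184 bbbbsssssssssssssffffffffbsssss...fffb
185 bbbbbssssssssssssbffffffffbs......sbff
186 sbbbbsssssssssssssfffffffff........sff
187 ssbbbssssssssssssssffffffffs........bf
188 ssssbbsssssssssssssbfffffffbs.......sb
189 sssssbbsssssssssssssfffffffbb........s
190 sssssssssssssssssssssffffffbbb........
191 sssssssssssssssssssssbffffffbb........
tcp proj [[274.88 179.79]] k [array([275.48, 177.72]), array([276.09, 175.62]), array([276.7, 173.5])]
6.7167 [ 614.77 -151.44   45.66]
```

>>> step_arm(dp=[[0,0,0.06],[0,0,0]], angular=[[0,0,0],[0,0,0]], gripper=[0.7,0.7])

```text
clock: 6.93
tcp_pos: [615.2, -151.5, 44.3]
ee_rot: [0.983, -0.121, 0.138, 0.017]
wrist_force: [-0.3, 0.0, 0.2]
grip_width: 13.0
finger_force: 0.0
```

>>> step_arm(dp=[[0,0,0.06],[0,0,0]], angular=[[0,0,0],[0,0,0]], gripper=[0.7,0.7])

```text
clock: 7.1
tcp_pos: [615.6, -151.7, 43.7]
ee_rot: [0.983, -0.121, 0.139, 0.018]
wrist_force: [-4.7, 0.4, 8.1]
grip_width: 12.5
finger_force: 4.7
```

>>> step_arm(dp=[[0,0,-0.2],[0,0,-0.4],[0,0,0],[0,0,0],[0,0,0.3],[0,0,0.3],[0,0,0.2],[0,0,0]], angular=[[0,0,0],[0,0,0],[0,0,0],[0,0,0],[0,0,0],[0,0,0],[0,0,0],[0,0,0]], gripper=[0.7,0,0,0,0,0,0,0])

```text
clock: 7.77
tcp_pos: [616.0, -151.8, 36.1]
ee_rot: [0.983, -0.121, 0.137, 0.017]
wrist_force: [-0.0, -0.4, -1.0]
grip_width: 42.7
finger_force: 0.0
```

>>> step_arm(dp=[[0,0,0.12],[0,0,0.1],[0,0,0]], angular=[[0,0,0],[0,0,0],[0,0,0]], gripper=[0,0,0])

```text
clock: 8.02
tcp_pos: [618.3, -152.2, 32.2]
ee_rot: [0.983, -0.121, 0.138, 0.017]
wrist_force: [0.4, 0.3, -0.7]
grip_width: 42.7
finger_force: 0.0
```

>>> step_arm(dp=[[0,0,0],[0,0,0],[0,0,0],[0,0,0],[0,0,0]], angular=[[0,0,0],[0,0,0],[0,0,0],[0,0,0],[0,0,0]], gripper=[0.2,0.4,0.6,0.8,0.8], grip_force=30)

```text
clock: 8.43
tcp_pos: [618.5, -152.5, 33.2]
ee_rot: [0.983, -0.121, 0.139, 0.018]
wrist_force: [-1.4, 0.4, 2.8]
grip_width: 23.3
finger_force: 29.9
```

```bash
python3 -c "
from plan import *
o=state();import json;json.dump([list(map(float,o['tcp_pos'])),list(map(float,o['ee_rot']))],open('graspA.json','w'))"
```

```text
t 8.43 tcp [ 618.5  -152.52   33.25] q [ 0.53  0.56 -0.43  1.98  0.6   0.43 -2.14] F [-1.44  0.35  2.81] w 23.3 ff 29.894469380378723
```

Bar A is gripped at a width of 23.3 mm and 30 N. At that opening the real tips sit about 26 mm behind the reported TCP. Lifting now.

>>> step_arm(dp=[[0,0,-0.2],[0,0,-0.5],[0,0,-0.9],[0,0,-0.9],[0,0,-0.9],[0,0,-0.8],[0,0,0]], angular=[[0,0,0],[0,0,0],[0,0,0],[0,0,0],[0,0,0],[0,0,0],[0,0,0]], gripper=[0.8,0.8,0.8,0.8,0.8,0.8,0.8])

```text
clock: 9.02
tcp_pos: [592.1, -145.2, 138.8]
ee_rot: [0.982, -0.12, 0.142, 0.018]
wrist_force: [-0.0, -0.0, 0.6]
grip_width: 23.0
finger_force: 29.6
```

```bash
cat >>plan.py <<'E'
import json
def yaw(a): return R.from_euler('z',a,degrees=True)
RBP=R.from_matrix(np.c_[U,np.cross(N,U),N])   # bar frame at pick
def grasp(n):
    p,q=json.load(open(f'grasp{n}.json'));Q=R.from_quat(q);return np.array(p),Q
def place(n,bname,xyz,barYaw,off=(0,0,0)):
    """TCP pose so that the underside centre of the bar sits at tray xyz (bar centre taken BARS[bname] at pick)"""
    p,Q=grasp(n);c=Q.inv().apply(np.array(BARS[bname])-7*N-p)
    Rt=yaw(TY+barYaw)*RBP.inv()*Q
    return tray(*xyz)+np.array(off)-Rt.apply(c),Rt
E
python3 -c "
from plan import *
p,r=place('A','A',(36,-8,86),90);print(r.as_quat(),r.as_matrix()[:,2]);plan(p,r)"
```

```text
[ 0.68  0.73 -0.05  0.06] [ 0.01 -0.15 -0.99]
t 9.02 tcp [ 592.07 -145.18  138.78] q [ 0.69  0.36 -0.6   1.99  0.42  0.6  -1.98] F [-0.03 -0.    0.64] w 23.0 ff 29.583947360515594
goal [660.85 216.29  60.94] rot units [  1.43  -3.41 -21.82] | shift units in goal frame [14.49  3.94  0.88] | in current frame [ -1.66 -14.7    2.73]
```

>>> step_arm(dp=[[0,0,0],[0,0,0],[0,0,0],[0,0,0],[0,0,0],[0,0,0],[0,0,0],[0,0,0],[0,0,0],[0,0,0]], angular=[[0.062,-0.148,-0.95],[0.062,-0.148,-0.95],[0.062,-0.148,-0.95],[0.062,-0.148,-0.95],[0.062,-0.148,-0.95],[0.062,-0.148,-0.95],[0.062,-0.148,-0.95],[0.062,-0.148,-0.95],[0.062,-0.148,-0.95],[0.062,-0.148,-0.95]], gripper=[0.8,0.8,0.8,0.8,0.8,0.8,0.8,0.8,0.8,0.8])

```text
clock: 9.85
tcp_pos: [589.9, -145.4, 133.6]
ee_rot: [0.954, 0.29, 0.06, 0.038]
wrist_force: [1.2, -0.8, -1.4]
grip_width: 23.6
finger_force: 29.6
```

>>> step_arm(dp=[[0,0,0],[0,0,0],[0,0,0],[0,0,0],[0,0,0],[0,0,0],[0,0,0],[0,0,0],[0,0,0],[0,0,0]], angular=[[0.062,-0.148,-0.95],[0.062,-0.148,-0.95],[0.062,-0.148,-0.95],[0.062,-0.148,-0.95],[0.062,-0.148,-0.95],[0.062,-0.148,-0.95],[0.062,-0.148,-0.95],[0.062,-0.148,-0.95],[0.062,-0.148,-0.95],[0.062,-0.148,-0.95]], gripper=[0.8,0.8,0.8,0.8,0.8,0.8,0.8,0.8,0.8,0.8])

```text
clock: 10.68
tcp_pos: [590.0, -145.4, 133.6]
ee_rot: [0.76, 0.648, -0.028, 0.052]
wrist_force: [0.4, -0.2, -1.5]
grip_width: 23.2
finger_force: 29.6
```

>>> step_arm(dp=[[0,0,0],[0,0,0],[0,0,0],[0,0,0]], angular=[[0.062,-0.148,-0.95],[0.062,-0.148,-0.95],[0.062,-0.148,-0.95],[0,0,0]], gripper=[0.8,0.8,0.8,0.8])

```text
clock: 11.02
tcp_pos: [590.1, -144.3, 133.5]
ee_rot: [0.673, 0.736, -0.053, 0.055]
wrist_force: [-0.3, 0.2, -1.0]
grip_width: 22.6
finger_force: 29.6
```

```bash
python3 -c "
from plan import *
p,r=place('A','A',(36,-8,86),90);plan([p[0],p[1],138],r);plan(p,r)"
```

```text
t 11.02 tcp [ 590.14 -144.29  133.48] q [ 0.78  0.64 -0.95  1.75  0.75  1.11 -0.36] F [-0.35  0.2  -0.99] w 22.6 ff 29.55297142267227
goal [660.85 216.29 138.  ] rot units [-0.06 -0.03  0.07] | shift units in goal frame [13.94  4.02 -2.37] | in current frame [13.92  4.09 -2.35]
t 11.02 tcp [ 590.14 -144.29  133.48] q [ 0.78  0.64 -0.95  1.75  0.75  1.11 -0.36] F [-0.35  0.2  -0.99] w 22.6 ff 29.55297142267227
goal [660.85 216.29  60.94] rot units [-0.06 -0.03  0.07] | shift units in goal frame [14.42  4.01  0.68] | in current frame [14.39  4.11  0.7 ]
```

>>> step_arm(dp=[[0.5,0.15,-0.3],[0.93,0.27,-0.2],[0.93,0.27,-0.2],[0.93,0.27,-0.15],[0.93,0.27,-0.15],[0.93,0.27,-0.15],[0.93,0.27,-0.15],[0.93,0.27,-0.15],[0.93,0.27,-0.15],[0.93,0.27,-0.15]], angular=[[0,0,0],[0,0,0],[0,0,0],[0,0,0],[0,0,0],[0,0,0],[0,0,0],[0,0,0],[0,0,0],[0,0,0]], gripper=[0.8,0.8,0.8,0.8,0.8,0.8,0.8,0.8,0.8,0.8])

```text
clock: 11.85
tcp_pos: [635.5, 87.5, 143.5]
ee_rot: [0.675, 0.733, -0.053, 0.055]
wrist_force: [-0.5, 0.2, -1.3]
grip_width: 23.1
finger_force: 29.6
```

>>> step_arm(dp=[[0.93,0.27,-0.15],[0.93,0.27,-0.15],[0.93,0.27,-0.15],[0.93,0.27,-0.15],[0.93,0.27,-0.1],[0.5,0.15,0],[0,0,0],[0,0,0]], angular=[[0,0,0],[0,0,0],[0,0,0],[0,0,0],[0,0,0],[0,0,0],[0,0,0],[0,0,0]], gripper=[0.8,0.8,0.8,0.8,0.8,0.8,0.8,0.8])

```text
clock: 12.52
tcp_pos: [661.3, 218.8, 140.2]
ee_rot: [0.674, 0.735, -0.054, 0.055]
wrist_force: [-0.1, -1.2, -0.7]
grip_width: 23.0
finger_force: 29.6
```

```bash
cat >dark.py <<'E'
from plan import *
import sys
p,r=place('A','A',(36,-8,86),90);plan(p,r)
t,s=arm.camera('top'),arm.camera('side');n=sys.argv[1]
pickle.dump(t,open(f'pics/top{n}.pkl','wb'));pickle.dump(s,open(f'pics/side{n}.pkl','wb'))
o=np.zeros((600,800,3),np.uint8)
o[:300,:800]=cv2.resize(t['color'][120:210,120:360,::-1],(800,300),interpolation=cv2.INTER_CUBIC)
o[300:,:400]=cv2.resize(s['color'][170:260,130:250,::-1],(400,300),interpolation=cv2.INTER_CUBIC)
o[300:,400:]=cv2.resize(s['color'][130:220,220:340,::-1],(400,300),interpolation=cv2.INTER_CUBIC)
cv2.imwrite(f'pics/v{n}.png',o)
E
python3 dark.py 4
```

```text
t 12.52 tcp [661.32 218.78 140.21] q [ 0.1   0.82 -0.9   1.41  0.77  1.34 -0.82] F [-0.1  -1.2  -0.66] w 23.0 ff 29.590018093585968
goal [660.85 216.29  60.94] rot units [-0.06 -0.03  0.03] | shift units in goal frame [ 0.4  -0.03  3.15] | in current frame [ 0.39 -0.01  3.15]
```

View pics/v4.png

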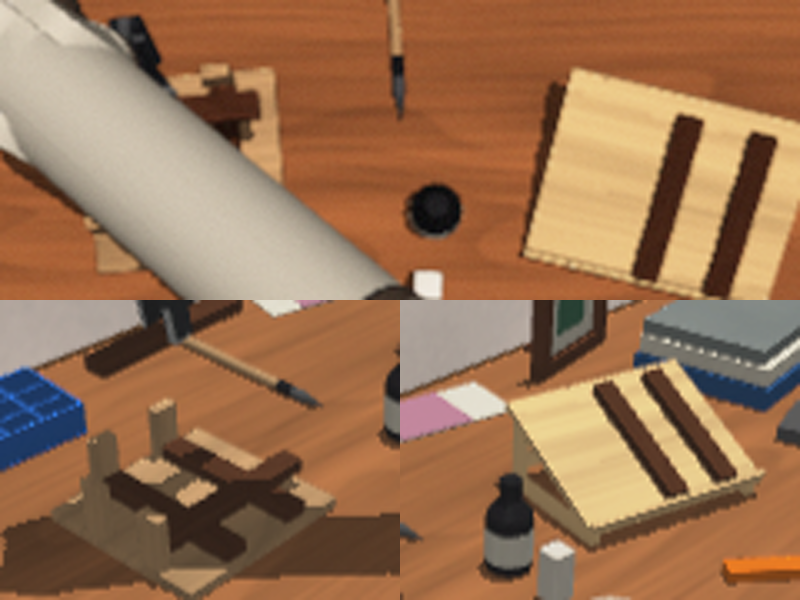

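The bar is held over the tray. Its -y end is at top-crop pixel (260,105), and it runs from (90,365) to (240,305) in the side crop. I'll compare that numerically with the prediction.

```bash
cat >chk.py <<'E'
from plan import *
def held(n,b,o):
    p,Q=grasp(n);c=Q.inv().apply(np.array(BARS[b])-p);Rb=R.from_quat(o['ee_rot'])*Q.inv()*RBP
    return o['tcp_pos']+R.from_quat(o['ee_rot']).apply(c),Rb
def asc(im,x0,y0,w,h):
    c=im['color'].astype(int)[y0:y0+h,x0:x0+w];g=c.sum(2);sat=c[...,0]-c[...,2]
    for r in range(h): print(y0+r,''.join('F' if(g[r,k]<260 and sat[r,k]<14) else '#' if g[r,k]<165 else '+' if g[r,k]<240 else '.' for k in range(w)))
E
python3 -c "
from chk import *
o=arm.get_obs();t,s=load('pics/top4.pkl'),load('pics/side4.pkl')
m,Rb=held('A','A',o);print('bar mid',m,'x axis',Rb.as_matrix()[:,0])
c=[m+Rb.apply([a*80,b*12,d*7]) for a in(-1,1) for b in(-1,1) for d in(-1,1)]
for k,q in zip([(a,b,d) for a in(-1,1) for b in(-1,1) for d in(-1,1)],c): print(k,'top',proj(t,q)[0],'side',proj(s,q)[0])
print('top from (168,142)');asc(t,168,142,40,18)
print('side from (148,165)');asc(s,148,165,62,32)
"
```

```text
bar mid [662.81 221.05 172.36] x axis [-0.08  1.    0.  ]
(-1, -1, -1) top [199.3 146.4] side [196.72 169.68]
(-1, -1, 1) top [198.83 145.59] side [196.49 165.5 ]
(-1, 1, -1) top [199.98 154.77] side [202.41 172.08]
(-1, 1, 1) top [199.51 154.03] side [202.22 167.87]
(1, -1, -1) top [142.84 151.22] side [154.68 189.61]
(1, -1, 1) top [141.8  150.45] side [154.16 185.14]
(1, 1, -1) top [143.44 159.61] side [160.45 192.48]
(1, 1, 1) top [142.4  158.92] side [159.96 187.98]
top from (168,142)
142 #+...................+..................
143 F+................++++..................
144 FF...........++##++++#..................
145 FF+..........++###++##..................
146 ...............+##+###+.................
147 ...F...........#######+...++............
148 ...F+.........+##############...........
149 ....+++++####################+..........
150 ......+######################+..........
151 .......+#####################+..........
152 ........++###################+..........
153 ..........+###################..........
154 ...........+##################..........
155 ............+###
[... 1668 characters left out ...]
...........+..................
187 ++.....+#################+...................+................
188 .......+###############+.......................+..............
189 .......+#############+.........................++++...........
190 ........###########+.............................++++.........
191 ........++#######+.................................++++.......
192 ..........++###+.......................................++.....
193 ............++...........................................++...
194 ...........................................................++.
195 ..............................................................
196 ..............................................................
```

The prediction matches both views to about 1–2 px. The true bar is about (-2.5, +5) mm from it, which puts it at tray x ≈ 35.4, y ≈ -3. I'll shift it back to y ≈ -8 and descend straight down.

>>> step_arm(dp=[[-0.2,0,0],[0.12,0,0.8],[0.12,0,0.8],[0.12,0,0.8],[0.12,0,0.8],[0.12,0,0.8],[0.09,0,0.6],[0,0,0],[0,0,0]], angular=[[0,0,0],[0,0,0],[0,0,0],[0,0,0],[0,0,0],[0,0,0],[0,0,0],[0,0,0],[0,0,0]], gripper=[0.8,0.8,0.8,0.8,0.8,0.8,0.8,0.8,0.8])

```text
clock: 13.37
tcp_pos: [661.7, 210.8, 24.3]
ee_rot: [0.675, 0.734, -0.054, 0.055]
wrist_force: [1.3, 0.5, 0.4]
grip_width: 23.0
finger_force: 29.6
```

```bash
python3 -c "
from chk import *
o=state();t,s=arm.camera('top'),arm.camera('side')
m,Rb=held('A','A',o);m=m+[-2.5,5,0];d=R.from_euler('z',-TY,degrees=True).apply(m-TO);print('bar mid tray (corrected)',d)
for k in((-1,1,-1),(-1,1,1),(1,1,-1),(1,1,1),(-1,-1,1)):
    q=m+Rb.apply(np.array(k)*[80,12,7]);print(k,'top',proj(t,q)[0],'side',proj(s,q)[0])
asc(s,155,190,72,60);print('top');asc(t,168,140,40,25)
"
```

```text
t 13.37 tcp [661.68 210.84  24.35] q [ 0.08  0.94 -0.83  1.48  0.86  1.18 -0.88] F [1.29 0.48 0.36] w 23.0 ff 29.592022597789764
bar mid tray (corrected) [34.51 -8.36 56.41]
(-1, 1, -1) top [203.57 161.06] side [204.49 205.38]
(-1, 1, 1) top [203.18 160.43] side [204.31 201.55]
(1, 1, -1) top [151.36 165.57] side [164.86 227.92]
(1, 1, 1) top [150.48 164.99] side [164.42 223.86]
(-1, -1, 1) top [202.54 152.63] side [198.83 198.96]
190 ..........FFFF+FFFFFFFFFFFFFFFFFFFFF+.....+++...........................
191 ..........#FFF.FFFFFFFFFFFFFFFFFFFFFF+.+#.....++........................
192 ...........FFF+FFFFFFFFFFFFFFFFFFFFFFF+FFF......++......................
193 ...........+FFF#FFFFFFFFFFFFFFFFFFFFFFFFFF+.......++....................
194 ............#FFFFFFFFFFFFFFFFFFFFFFFFFFFFF+.........+......F+...........
195 .............FFFFFFFFFFFFFFFFFFFFFFFFFFFFF................FFFF+.........
196 .............#FFFFFFFFFFFFFFFFFFFFFFFFFFFF.............++#FFFFFF........
197 ..............FFFFFFFFFFFFFFFFFFFFFFFFFFF+..............++##FFFFF.......
198 ..............+#+#FFFFFFFFFFFFFFFFFFFFFFF....
[... 4383 characters left out ...]
.#######.................
150 ................#######.................
151 ................#######.................
152 ................#######.................
153 .................+#####.........++++....
154 ..................+#####++##########+...
155 ....................+###############+...
156 .....................+##############+...
157 ......................+#############+...
158 ........................+###########+...
159 .........................+##########+...
160 ...........................+########+...
161 ............................+######+....
162 ........................................
163 ........................................
164 ........................................
```

>>> step_arm(dp=[[0,0.08,0],[0.05,0,0.35],[0.05,0,0.35],[0,0,0]], angular=[[0,0,0],[0,0,0],[0,0,0],[0,0,0]], gripper=[0.8,0.8,0.8,0.8])

```text
clock: 13.8
tcp_pos: [662.8, 211.4, 5.1]
ee_rot: [0.674, 0.734, -0.055, 0.055]
wrist_force: [-0.2, 0.2, -1.6]
grip_width: 23.2
finger_force: 29.6
```

>>> step_arm(dp=[[0.01,0,0.06],[0,0,0]], angular=[[0,0,0],[0,0,0]], gripper=[0.8,0.8])

```text
clock: 13.97
tcp_pos: [663.4, 212.3, 5.1]
ee_rot: [0.674, 0.734, -0.054, 0.055]
wrist_force: [0.6, -0.3, -0.6]
grip_width: 22.7
finger_force: 29.6
```

>>> step_arm(dp=[[0.01,0,0.06],[0,0,0]], angular=[[0,0,0],[0,0,0]], gripper=[0.8,0.8])

```text
clock: 14.13
tcp_pos: [663.8, 212.4, 4.1]
ee_rot: [0.674, 0.734, -0.053, 0.055]
wrist_force: [0.7, -0.3, -1.3]
grip_width: 22.9
finger_force: 29.6
```

>>> step_arm(dp=[[0.01,0,0.05],[0,0,0]], angular=[[0,0,0],[0,0,0]], gripper=[0.8,0.8])

```text
clock: 14.3
tcp_pos: [663.9, 212.4, 2.8]
ee_rot: [0.674, 0.734, -0.053, 0.055]
wrist_force: [-0.3, 1.1, -1.1]
grip_width: 23.3
finger_force: 29.6
```

>>> step_arm(dp=[[0.01,0,0.05],[0,0,0]], angular=[[0,0,0],[0,0,0]], gripper=[0.8,0.8])

```text
clock: 14.47
tcp_pos: [664.0, 212.5, 1.9]
ee_rot: [0.674, 0.734, -0.053, 0.055]
wrist_force: [0.4, 1.0, -0.5]
grip_width: 23.0
finger_force: 29.7
```

>>> step_arm(dp=[[0.01,0,0.04],[0,0,0]], angular=[[0,0,0],[0,0,0]], gripper=[0.8,0.8])

```text
clock: 14.63
tcp_pos: [664.0, 212.6, 1.8]
ee_rot: [0.675, 0.734, -0.053, 0.055]
wrist_force: [-0.9, -1.3, 5.7]
grip_width: 23.1
finger_force: 30.4
```

>>> step_arm(dp=[[0,0,-0.05],[0.06,0,-0.01],[0.06,0,-0.01],[0,0,0]], angular=[[0,0,0],[0,0,0],[0,0,0],[0,0,0]], gripper=[0.8,0.8,0.8,0.8])

```text
clock: 14.97
tcp_pos: [663.7, 215.8, 1.9]
ee_rot: [0.674, 0.734, -0.053, 0.055]
wrist_force: [-0.2, -0.3, 2.4]
grip_width: 23.2
finger_force: 29.8
```

>>> step_arm(dp=[[0.04,0,-0.006],[0,0,0]], angular=[[0,0,0],[0,0,0]], gripper=[0.8,0.8])

```text
clock: 15.13
tcp_pos: [663.7, 216.6, 1.9]
ee_rot: [0.675, 0.734, -0.053, 0.055]
wrist_force: [0.7, -0.9, 1.1]
grip_width: 23.2
finger_force: 29.8
```

>>> step_arm(dp=[[0.04,0,-0.006],[0,0,0]], angular=[[0,0,0],[0,0,0]], gripper=[0.8,0.8])

```text
clock: 15.3
tcp_pos: [663.5, 217.8, 1.9]
ee_rot: [0.675, 0.734, -0.053, 0.055]
wrist_force: [0.4, -1.0, 1.4]
grip_width: 22.7
finger_force: 29.8
```

>>> step_arm(dp=[[0.04,0,-0.02],[0,0,0]], angular=[[0,0,0],[0,0,0]], gripper=[0.8,0.8])

```text
clock: 15.47
tcp_pos: [662.9, 219.7, 2.0]
ee_rot: [0.674, 0.735, -0.053, 0.055]
wrist_force: [-0.3, 0.1, -0.2]
grip_width: 22.9
finger_force: 29.6
```

>>> step_arm(dp=[[0.04,0,-0.006],[0,0,0]], angular=[[0,0,0],[0,0,0]], gripper=[0.8,0.8])

```text
clock: 15.63
tcp_pos: [662.8, 220.4, 2.0]
ee_rot: [0.674, 0.734, -0.053, 0.055]
wrist_force: [-0.9, 0.4, -0.6]
grip_width: 23.0
finger_force: 29.7
```

>>> step_arm(dp=[[0.04,0,-0.006],[0,0,0]], angular=[[0,0,0],[0,0,0]], gripper=[0.8,0.8])

```text
clock: 15.8
tcp_pos: [662.9, 221.3, 2.0]
ee_rot: [0.674, 0.734, -0.053, 0.055]
wrist_force: [-0.3, 0.4, -1.2]
grip_width: 23.0
finger_force: 29.6
```

>>> step_arm(dp=[[0.04,0,-0.006],[0,0,0]], angular=[[0,0,0],[0,0,0]], gripper=[0.8,0.8])

```text
clock: 15.97
tcp_pos: [662.9, 222.1, 2.0]
ee_rot: [0.674, 0.734, -0.053, 0.055]
wrist_force: [-0.9, -0.4, 0.2]
grip_width: 23.3
finger_force: 29.6
```

```bash
python3 -c "
from chk import *
o=state();t=arm.camera('top')
m,Rb=held('A','A',o);m=m+[-2.5,5,0];d=R.from_euler('z',-TY,degrees=True).apply(m-TO);print('bar mid tray (corrected)',d)
for k in((-1,1,1),(-1,-1,1)): print(k,'top',proj(t,m+Rb.apply(np.array(k)*[80,12,7]))[0])
asc(t,168,145,40,25)
"
```

```text
t 15.97 tcp [662.86 222.11   2.03] q [ 0.06  0.97 -0.82  1.47  0.88  1.16 -0.91] F [-0.88 -0.4   0.2 ] w 23.3 ff 29.59733337163925
bar mid tray (corrected) [36.57  2.74 34.1 ]
(-1, 1, 1) top [200.16 160.99]
(-1, -1, 1) top [199.52 153.3 ]
145 .+FFFF.......++###++##..................
146 ...FFF.........+##+###+.................
147 ....F#.........+######+.................
148 ...............+#######.................
149 ................#######.................
150 ................#######.................
151 ................#######.................
152 ................#######.................
153 ................#######.................
154 ................#######++++++++++.......
155 .................+##############+.......
156 ..................+##############.......
157 ....................+############.......
158 .....................+###########.......
159 .......................+#########.......
160 ........................+########.......
161 .........................+#######.......
162 ........................................
163 ........................................
164 ........................................
165 ........................................
166 ........................................
167 ........................................
168 ........................................
169 ........................................
```

>>> step_arm(dp=[[0.03,0,-0.005],[0,0,0]], angular=[[0,0,0],[0,0,0]], gripper=[0.8,0.8])

```text
clock: 16.18
tcp_pos: [663.0, 222.1, 2.1]
ee_rot: [0.675, 0.734, -0.054, 0.055]
wrist_force: [-1.3, -1.4, -0.4]
grip_width: 23.0
finger_force: 29.6
```

>>> step_arm(dp=[[0.03,0,-0.005],[0,0,0]], angular=[[0,0,0],[0,0,0]], gripper=[0.8,0.8])

```text
clock: 16.35
tcp_pos: [662.9, 222.1, 2.0]
ee_rot: [0.675, 0.734, -0.054, 0.056]
wrist_force: [-1.3, -4.4, -0.2]
grip_width: 23.1
finger_force: 29.6
```

```bash
cat >>chk.py <<'E'
def colc(t,c,r0,r1,th=250):
    g=t['color'].astype(float).sum(2);xs=np.linspace(r0,r1,600);v=np.interp(xs,np.arange(384),g[:,c]);x=xs[v<th];return x.mean(),np.ptp(x)
def intray(P): return R.from_euler('z',-TY,degrees=True).apply(np.array(P)-TO)
E
python3 -c "
from chk import *
o=state();t=arm.camera('top');t0=load('pics/top0.pkl')
for c in(195,197,198): r,w=colc(t,c,148,170);print('new',c,r,w,intray(onz(t,(c,r),33)))
for c in(195,197,198,200): r,w=colc(t0,c,176,192);print('laid2 before',c,r,w,intray(onz(t0,(c,r),33)))
for c in(197,198,200):
  r,w=colc(t,c,174,192);print('laid2 now',c,r,w)
"
```

```text
t 16.35 tcp [662.93 222.12   2.05] q [ 0.06  0.97 -0.82  1.47  0.88  1.16 -0.91] F [-1.28 -4.35 -0.23] w 23.1 ff 29.649268984794617
new 195 157.71452420701166 8.043405676126866 [ 37.42 -61.56  33.  ]
new 197 157.53088480801338 7.969949916527526 [ 37.45 -67.77  33.  ]
new 198 157.5125208681135 8.00667779632721 [ 37.24 -70.86  33.  ]
laid2 before 195 181.52921535893157 7.799666110183665 [-36.42 -55.65  33.  ]
laid2 before 197 181.15525876460765 7.265442404006706 [-35.81 -61.89  33.  ]
laid2 before 198 180.98163606010016 7.131886477462444 [-35.54 -65.    33.  ]
laid2 before 200 180.92821368948245 7.238731218697836 [-35.91 -71.16  33.  ]chk.py:9: RuntimeWarning: Mean of empty slice.
  g=t['color'].astype(float).sum(2);xs=np.linspace(r0,r1,600);v=np.interp(xs,np.arange(384),g[:,c]);x=xs[v<th];return x.mean(),np.ptp(x)
  ret = ret.dtype.type(ret / rcount)
Traceback (most recent call last):
  File "chk.py", line 9, in colc
    g=t['color'].astype(float).sum(2);xs=np.linspace(r0,r1,600);v=np.interp(xs,np.arange(384),g[:,c]);x=xs[v<th];return x.mean(),np.ptp(x)
                                                                                                                                 ~~~~~~^^^
ValueError: zero-size array to reduction operation maximum which has no identity
```

The bar touches its post (Fy -4.4 N) and sits at tray x ≈ 37 mm. I'll set it down and release.

>>> step_arm(dp=[[-0.01,0,0.03],[0,0,0.02],[0,0,0]], angular=[[0,0,0],[0,0,0],[0,0,0]], gripper=[0.8,0.8,0.8])

```text
clock: 16.65
tcp_pos: [663.0, 222.1, 1.9]
ee_rot: [0.675, 0.734, -0.054, 0.056]
wrist_force: [-2.7, -4.0, 7.2]
grip_width: 23.1
finger_force: 30.2
```

>>> step_arm(dp=[[0,0,0.02],[0,0,0]], angular=[[0,0,0],[0,0,0]], gripper=[0.8,0.8])

```text
clock: 16.82
tcp_pos: [663.0, 222.2, 1.9]
ee_rot: [0.675, 0.734, -0.054, 0.056]
wrist_force: [-2.8, -5.4, 7.9]
grip_width: 23.3
finger_force: 30.5
```

>>> step_arm(dp=[[0,0,-0.04],[0,0,0],[0,0,0],[0,0,0],[0,0,0],[0,0,0]], angular=[[0,0,0],[0,0,0],[0,0,0],[0,0,0],[0,0,0],[0,0,0]], gripper=[0.8,0.42,0.35,0.2,0.1,0.1])

```text
clock: 17.32
tcp_pos: [662.8, 223.8, 1.4]
ee_rot: [0.674, 0.734, -0.053, 0.055]
wrist_force: [0.5, -0.7, -0.1]
grip_width: 38.6
finger_force: 0.0
```

>>> step_arm(dp=[[-0.03,0,-0.2],[-0.06,0,-0.4],[-0.12,0,-0.8],[-0.12,0,-0.8],[-0.12,0,-0.8],[-0.12,0,-0.8],[-0.12,0,-0.8],[0,0,0]], angular=[[0,0,0],[0,0,0],[0,0,0],[0,0,0],[0,0,0],[0,0,0],[0,0,0],[0,0,0]], gripper=[0.1,0.1,0.1,0.1,0.1,0.1,0.1,0.1])

```text
clock: 17.98
tcp_pos: [665.8, 225.7, 123.9]
ee_rot: [0.675, 0.734, -0.05, 0.056]
wrist_force: [1.3, 0.2, 0.1]
grip_width: 38.3
finger_force: 0.0
```

```bash
cat >>plan.py <<'E'
K=2.5  # aim this far above earlier A grasp
def pick(b,h):
    p,Q=grasp('A');return p+np.array(BARS[b])-np.array(BARS['A'])+N*h,Q
E
python3 -c "
from chk import *
o=state();t=arm.camera('top');pickle.dump(t,open('pics/top6.pkl','wb'))
for c in(195,198): r,w=colc(t,c,148,170);print('new',c,r,w,intray(onz(t,(c,r),33)))
asc(t,140,135,72,68)
plan(*pick('B',60))
"
```

```text
t 17.98 tcp [665.85 225.73 123.94] q [ 0.09  0.84 -0.89  1.41  0.78  1.31 -0.83] F [1.28 0.21 0.15] w 38.3 ff 0.0
new 195 157.5492487479132 7.933222036727869 [ 37.93 -61.6   33.  ]
new 198 157.47579298831383 8.00667779632721 [ 37.35 -70.87  33.  ]
135 ..................FFFFFFFF+.............................................
136 ..................+FFFFFF#..............................................
137 ...................#FFFFF+..............................................
138 ...................+FFFFF#+.............................................
139 ...................+FFFFFF#+............................................
140 ....................+FFFFFF#+...........................................
141 ......................FFFFFF#+..........................................
142 .......................FFFFFF+...................+......................
143 ........................FFFFFF................++++......................
144 .........................FFFFFF..........+###+++++......................
145 ...........................FFFF..........++###+++#......................
146 .
[... 3951 characters left out ...]
...............................................
198 ......................+.................................................
199 ......................++................................................
200 ......................++++..............................................
201 .........................++.............................................
202 .........................+#+............................................
t 18.03 tcp [665.1  225.02 121.67] q [ 0.09  0.84 -0.89  1.42  0.78  1.31 -0.83] F [-0.33 -0.69  0.48] w 38.6 ff 0.0
goal [ 578.9  -207.88   87.62] rot units [-1.41  3.33 21.85] | shift units in goal frame [ 0.43 17.63  1.56] | in current frame [-16.57  -4.9    3.9 ]
```

The middle bar is down at tray (37.5, 0) and released cleanly. Bar B is next. I'll use the half-turned grasp, which keeps the last joint well inside its range.

```bash
cat >>plan.py <<'E'
def pick2(b,h):
    p,Q=pick(b,h);return p,Q*R.from_euler('z',180,degrees=True)
E
python3 -c "
from plan import *
plan(*pick2('B',60))"
```

```text
t 18.03 tcp [665.1  225.02 121.67] q [ 0.09  0.84 -0.89  1.42  0.78  1.31 -0.83] F [-0.33 -0.69  0.48] w 38.6 ff 0.0
goal [ 578.9  -207.88   87.62] rot units [ -3.03  -1.28 -13.91] | shift units in goal frame [ -0.43 -17.63   1.56] | in current frame [-16.57  -4.9    3.9 ]
```

>>> step_arm(dp=[[0,0,0],[0,0,0],[0,0,0],[0,0,0],[0,0,0],[0,0,0],[0,0,0],[0,0,0],[0,0,0],[0,0,0]], angular=[[-0.2,-0.085,-0.93],[-0.2,-0.085,-0.93],[-0.2,-0.085,-0.93],[-0.2,-0.085,-0.93],[-0.2,-0.085,-0.93],[-0.2,-0.085,-0.93],[-0.2,-0.085,-0.93],[-0.2,-0.085,-0.93],[-0.2,-0.085,-0.93],[-0.2,-0.085,-0.93]], gripper=[0,0,0,0,0,0,0,0,0,0])

```text
clock: 18.87
tcp_pos: [662.7, 223.5, 117.0]
ee_rot: [0.319, 0.941, -0.033, 0.113]
wrist_force: [0.2, -0.0, 0.0]
grip_width: 42.8
finger_force: 0.0
```

>>> step_arm(dp=[[0,0,0],[0,0,0],[0,0,0],[0,0,0],[0,0,0],[0,-0.5,0],[0,-0.95,0],[0,-0.95,0],[0,-0.95,0],[0,-0.95,0]], angular=[[-0.2,-0.085,-0.93],[-0.2,-0.085,-0.93],[-0.2,-0.085,-0.93],[-0.2,-0.085,-0.93],[-0.2,-0.085,-0.93],[0,0,0],[0,0,0],[0,0,0],[0,0,0],[0,0,0]], gripper=[0,0,0,0,0,0,0,0,0,0])

```text
clock: 19.7
tcp_pos: [636.6, 118.1, 117.7]
ee_rot: [0.119, 0.984, -0.02, 0.135]
wrist_force: [1.0, 0.6, -0.6]
grip_width: 43.3
finger_force: 0.0
```

>>> step_arm(dp=[[0,-0.95,0],[0,-0.95,0],[0,-0.95,0],[0,-0.95,0],[0,-0.95,0],[0,-0.95,0],[0,-0.95,0],[0,-0.95,0],[0,-0.95,0],[0,-0.95,0]], angular=[[0,0,0],[0,0,0],[0,0,0],[0,0,0],[0,0,0],[0,0,0],[0,0,0],[0,0,0],[0,0,0],[0,0,0]], gripper=[0,0,0,0,0,0,0,0,0,0])

```text
clock: 20.53
tcp_pos: [579.7, -112.5, 119.6]
ee_rot: [0.119, 0.984, -0.02, 0.135]
wrist_force: [0.7, -0.0, 0.3]
grip_width: 43.1
finger_force: 0.0
```

```bash
python3 -c "
from plan import *
plan(*pick2('B',60))"
```

```text
t 20.53 tcp [ 579.75 -112.55  119.58] q [ 1.09  0.67 -1.26  2.02  1.02  0.86  0.63] F [ 0.66 -0.02  0.33] w 43.1 ff 0.0
goal [ 578.9  -207.88   87.62] rot units [-0.06 -0.09  0.05] | shift units in goal frame [-0.5  -3.71  1.48] | in current frame [-0.5  -3.7   1.49]
```

>>> step_arm(dp=[[-0.1,-0.95,0],[-0.1,-0.95,0],[-0.1,-0.95,0.1],[-0.1,-0.85,0.3],[-0.1,0,0.5],[0,0,0.5],[0,0,0],[0,0,0]], angular=[[0,0,0],[0,0,0],[0,0,0],[0,0,0],[0,0,0],[0,0,0],[0,0,0],[0,0,0]], gripper=[0,0,0,0,0,0,0,0])

```text
clock: 21.2
tcp_pos: [578.6, -205.9, 89.6]
ee_rot: [0.119, 0.984, -0.019, 0.134]
wrist_force: [-0.3, -0.4, 0.2]
grip_width: 42.7
finger_force: 0.0
```

```bash
python3 -c "
from chk import *
plan(*pick2('B',60));plan(*pick2('B',2.5));s=arm.camera('side')
print(proj(s,[np.array(BARS['B'])+N*7+U*a for a in(-80,0,80)]))
asc(s,262,140,58,55)"
```

```text
t 21.2 tcp [ 578.62 -205.95   89.57] q [ 1.21  0.76 -1.21  1.99  1.08  0.82  0.78] F [-0.33 -0.39  0.17] w 42.7 ff 0.0
goal [ 578.9  -207.88   87.62] rot units [-0.05 -0.1   0.05] | shift units in goal frame [-0.01 -0.07  0.08] | in current frame [-0.01 -0.07  0.08]
t 21.2 tcp [ 578.62 -205.95   89.57] q [ 1.21  0.76 -1.21  1.99  1.08  0.82  0.78] F [-0.33 -0.39  0.17] w 42.7 ff 0.0
goal [ 602.48 -213.76   35.51] rot units [-0.05 -0.1   0.05] | shift units in goal frame [-0.36 -0.07  2.36] | in current frame [-0.38 -0.06  2.35]
[[303.23 187.15]
 [291.25 170.2 ]
 [279.85 154.06]]
140 ####.FF......+#+###+...#FFF...FFFFFFFFFFFFFFFFFFFFFFFFFFF.
141 ####.......+#+#####+...#FFF.FFFFFFFFFFFFFFFFFFFFFFFFFFFF..
142 ####......+#+######....#FFFFFFFFFFFFFFFFFFFFFFFFFFFFFFFF..
143 ###+....+#+######+.....#FFFFFFFFFFFFFFFFFFFFFFFFFFFFFFFFFF
144 ###+...+#+######+......#FFFFFFFFFFFFFFFFFFFFFFFFFFFFFFFFFF
145 ###+.+#+######+........#FFFFFFFFFFFFFFFFFFFFFFFFFFFFFFFFFF
146 ###++#+######+.........#FFFFFFFFFFFFFFFFFFFFFFFFFFFFFF...F
147 ####+######+...........#FFFFFFFFFFFFFFF..FFFFFFFFFFFF.....
148 ######
[... 2250 characters left out ...]
.#####.
184 ++++..............................#########+.........+....
185 +++++.............................+########+..............
186 +++++..............................+######+++.............
187 ..++++..............................+#######+.............
188 ...++++..............................####+............++++
189 .....++..............................++++..........+++++++
190 ......++........................................++++++++++
191 .......++....................................+++++++++++++
192 ..........................................+++++++++++++++.
193 ++.....................................++++++++++++++.....
194 +++.................................+++++++++++++++.......
```

>>> step_arm(dp=[[-0.2,-0.07,0],[-0.16,0,0.4],[0,0,0.5],[0,0,0.5],[0,0,0.4],[0,0,0.3],[0,0,0.2],[0,0,0],[0,0,0]], angular=[[0,0,0],[0,0,0],[0,0,0],[0,0,0],[0,0,0],[0,0,0],[0,0,0],[0,0,0],[0,0,0]], gripper=[0,0,0,0,0,0,0,0,0])

```text
clock: 22.0
tcp_pos: [602.4, -213.9, 37.2]
ee_rot: [0.119, 0.984, -0.02, 0.135]
wrist_force: [0.5, 0.7, 0.5]
grip_width: 42.5
finger_force: 0.0
```

```bash
python3 -c "
from chk import *
plan(*pick2('B',2))"
```

```text
t 22.0 tcp [ 602.41 -213.93   37.15] q [ 1.12  0.84 -1.1   1.95  1.18  0.78  0.72] F [0.48 0.71 0.54] w 42.5 ff 0.0
goal [ 602.68 -213.81   35.06] rot units [-0.05 -0.08  0.05] | shift units in goal frame [0.01 0.01 0.08] | in current frame [0.01 0.01 0.08]
```

Close on B, save the grasp and lift.

>>> step_arm(dp=[[0,0,0.06],[0,0,0],[0,0,0],[0,0,0],[0,0,0],[0,0,0]], angular=[[0,0,0],[0,0,0],[0,0,0],[0,0,0],[0,0,0],[0,0,0]], gripper=[0,0.2,0.4,0.6,0.8,0.8], grip_force=30)

```text
clock: 22.5
tcp_pos: [603.0, -214.7, 36.6]
ee_rot: [0.119, 0.983, -0.02, 0.135]
wrist_force: [-2.9, -0.1, 5.9]
grip_width: 23.3
finger_force: 30.2
```

```bash
cat >save.py <<'E'
from plan import *
import sys
o=state();json.dump([list(map(float,o['tcp_pos'])),list(map(float,o['ee_rot']))],open(f'grasp{sys.argv[1]}.json','w'))
p,r=place(sys.argv[1],sys.argv[1],(-8,float(sys.argv[2]),100),0);plan(p,r,o);plan(p+[0,0,30],r,o)
E
python3 save.py B -36
```

```text
t 22.5 tcp [ 602.99 -214.74   36.62] q [ 1.12  0.84 -1.09  1.95  1.19  0.78  0.72] F [-2.89 -0.11  5.95] w 23.3 ff 30.194391310214996
goal [615.99 189.52  78.13] rot units [-0.23  4.93 -3.81] | shift units in goal frame [-1.63 16.05 -2.04] | in current frame [ 2.76 15.81 -2.62]
goal [615.99 189.52 108.13] rot units [-0.23  4.93 -3.81] | shift units in goal frame [-1.44 16.05 -3.22] | in current frame [ 2.44 15.8  -3.78]
```

>>> step_arm(dp=[[0,0,-0.2],[0,0,-0.5],[0,0,-0.9],[0,0,-0.9],[0,0,-0.9],[0,0,-0.9],[0,0,0]], angular=[[0,0,0],[0,0,0],[0,0,0],[0,0,0],[0,0,0],[0,0,0],[0,0,0]], gripper=[0.8,0.8,0.8,0.8,0.8,0.8,0.8])

```text
clock: 23.08
tcp_pos: [576.3, -206.3, 144.1]
ee_rot: [0.118, 0.983, -0.02, 0.138]
wrist_force: [1.2, -0.2, -0.6]
grip_width: 22.7
finger_force: 29.5
```

>>> step_arm(dp=[[0,0,0],[0,0,0],[0,0,0],[0,0,0],[0,0,0],[0,0,0],[0,0,0],[0,0,0]], angular=[[-0.033,0.704,-0.544],[-0.033,0.704,-0.544],[-0.033,0.704,-0.544],[-0.033,0.704,-0.544],[-0.033,0.704,-0.544],[-0.033,0.704,-0.544],[-0.033,0.704,-0.544],[0,0,0]], gripper=[0.8,0.8,0.8,0.8,0.8,0.8,0.8,0.8])

```text
clock: 23.75
tcp_pos: [576.1, -205.7, 138.7]
ee_rot: [-0.045, 0.996, -0.005, -0.082]
wrist_force: [0.3, 0.3, 0.0]
grip_width: 23.4
finger_force: 29.5
```

```bash
python3 -c "
from plan import *
p,r=place('B','B',(-8,-36,100),0);plan(p,r);plan([p[0],p[1],140],r)"
```

```text
t 23.75 tcp [ 576.11 -205.67  138.69] q [ 0.98  0.92 -1.21  1.54  0.84  1.47  1.33] F [0.33 0.34 0.03] w 23.4 ff 29.528869092464447
goal [615.99 189.52  78.13] rot units [ 0.03 -0.02  0.04] | shift units in goal frame [-3.32 15.62  1.82] | in current frame [-3.37 15.6   1.86]
t 23.75 tcp [ 576.11 -205.67  138.69] q [ 0.98  0.92 -1.21  1.54  0.84  1.47  1.33] F [0.33 0.34 0.03] w 23.4 ff 29.528869092464447
goal [615.99 189.52 140.  ] rot units [ 0.03 -0.02  0.04] | shift units in goal frame [-2.92 15.61 -0.62] | in current frame [-2.97 15.6  -0.59]
```

>>> step_arm(dp=[[-0.1,0.5,-0.1],[-0.18,0.95,-0.06],[-0.18,0.95,-0.04],[-0.18,0.95,-0.04],[-0.18,0.95,-0.04],[-0.18,0.95,-0.04],[-0.18,0.95,-0.04],[-0.18,0.95,-0.04],[-0.18,0.95,-0.04],[-0.18,0.95,-0.04]], angular=[[0,0,0],[0,0,0],[0,0,0],[0,0,0],[0,0,0],[0,0,0],[0,0,0],[0,0,0],[0,0,0],[0,0,0]], gripper=[0.8,0.8,0.8,0.8,0.8,0.8,0.8,0.8,0.8,0.8])

```text
clock: 24.58
tcp_pos: [598.0, 24.2, 143.7]
ee_rot: [-0.043, 0.996, -0.006, -0.08]
wrist_force: [-0.2, 0.1, -0.8]
grip_width: 22.8
finger_force: 29.5
```

>>> step_arm(dp=[[-0.18,0.95,-0.03],[-0.18,0.95,-0.03],[-0.18,0.95,-0.03],[-0.18,0.95,-0.03],[-0.18,0.95,0],[-0.18,0.95,0],[-0.1,0.7,0],[0,0,0],[0,0,0]], angular=[[0,0,0],[0,0,0],[0,0,0],[0,0,0],[0,0,0],[0,0,0],[0,0,0],[0,0,0],[0,0,0]], gripper=[0.8,0.8,0.8,0.8,0.8,0.8,0.8,0.8,0.8])

```text
clock: 25.33
tcp_pos: [612.9, 186.4, 141.2]
ee_rot: [-0.045, 0.996, -0.006, -0.08]
wrist_force: [0.0, -0.8, 0.1]
grip_width: 22.9
finger_force: 29.5
```

```bash
cat >hb.py <<'E'
from chk import *
import sys
b=sys.argv[1];y=float(sys.argv[2]);n=sys.argv[3]
o=state();p,r=place(b,b,(-8,y,60),0);plan(p,r,o)
t,s=arm.camera('top'),arm.camera('side');pickle.dump((t,s),open(f'pics/h{n}.pkl','wb'))
m,Rb=held(b,b,o);print('held mid tray',intray(m),Rb.as_euler('zyx',degrees=True))
for k in((-1,-1,-1),(-1,1,-1),(-1,-1,1),(-1,1,1),(1,-1,-1),(1,-1,1),(1,1,1),(1,1,-1)):
    q=m+Rb.apply(np.array(k)*[80,12,7]);print(k,'top',proj(t,q)[0],'side',proj(s,q)[0])
a=proj(s,m)[0].astype(int);asc(s,a[0]-36,a[1]-24,76,50)
a=proj(t,m)[0].astype(int);print('top',a[0]-16,a[1]-34);asc(t,a[0]-16,a[1]-34,34,66)
E
python3 hb.py B -36 7
```

```text
t 25.33 tcp [612.89 186.38 141.17] q [ 0.35  0.95 -1.19  1.45  0.77  1.46  0.79] F [ 0.01 -0.81  0.06] w 22.9 ff 29.540496468544006
goal [615.99 189.52  38.13] rot units [0.01 0.01 0.04] | shift units in goal frame [-0.8   0.14  4.05] | in current frame [-0.79  0.13  4.05]
held mid tray [-11.37 -38.89 170.04] [ 4.92 -0.04  0.07]
(-1, -1, -1) top [190.2  196.99] side [223.06 190.39]
(-1, 1, -1) top [181.69 197.76] side [217.14 193.71]
(-1, -1, 1) top [189.64 196.71] side [223.   185.97]
(-1, 1, 1) top [181.04 197.49] side [217.04 189.25]
(1, -1, -1) top [185.56 140.95] side [183.04 172.7 ]
(1, -1, 1) top [184.96 140.11] side [182.75 168.5 ]
(1, 1, 1) top [176.44 140.87] side [176.65 171.3 ]
(1, 1, -1) top [177.13 141.7 ] side [176.98 175.54]
156 ...........FFFFFFFFFFF.FFFFFFFFFFFFFFFFFFFFF.FFFF.............+++...........
157 ............FFFFFFFFFFFFFFFFFFFFFFFFFFFFFFFF.FFFF...........+...............
158 ............FFFFFFFFFFFFFFFFFFFFFFFFFFFFFFFFFFFFF........+++................
159 .............FFFFFFFFF.FFFFFFFFFFFFFFFFFFFFFFFFF.......+....................
160 ..............FFFFFFF
[... 5586 characters left out ...]
82 ################################+.
183 #################################+
184 ##################################
185 ##################################
186 ############################++++++
187 ########.....###############++++++
188 ###+.........+##############++++++
189 ###+.........+##############++++++
190 ###+.........+##############++++++
191 ###+.........+##############++++++
192 ###+.........+##############++++++
193 ###+..........##############++++++
194 ####..........###############+++++
195 ####..........###############+++++
196 ####..........########++....++++++
197 ####..........#######.......++#++#
198 +.............+###+++........+####
199 ..............................+###
```

>>> step_arm(dp=[[-0.14,0.18,0.4],[-0.14,0,0.75],[-0.14,0,0.75],[-0.14,0,0.75],[-0.14,0,0.75],[-0.1,0,0.65],[0,0,0],[0,0,0]], angular=[[0,0,0],[0,0,0],[0,0,0],[0,0,0],[0,0,0],[0,0,0],[0,0,0],[0,0,0]], gripper=[0.8,0.8,0.8,0.8,0.8,0.8,0.8,0.8])

```text
clock: 26.1
tcp_pos: [616.2, 188.5, 35.7]
ee_rot: [-0.044, 0.996, -0.006, -0.082]
wrist_force: [0.3, 0.5, -0.3]
grip_width: 23.0
finger_force: 29.5
```

```bash
sed -i 's/^a=proj(s,m).*$//' hb.py; python3 hb.py B -36 8 | sed -n '1,11p;40,90p'
```

```text
t 26.1 tcp [616.2  188.5   35.68] q [ 0.32  1.06 -1.11  1.49  0.86  1.33  0.76] F [ 0.35  0.46 -0.35] w 23.0 ff 29.545083045959473
goal [615.99 189.52  38.13] rot units [ 0.   -0.04  0.01] | shift units in goal frame [ 0.02  0.04 -0.1 ] | in current frame [ 0.02  0.04 -0.1 ]
held mid tray [ -7.78 -37.04  64.54] [4.79 0.19 0.01]
(-1, -1, -1) top [193.35 197.83] side [222.12 221.65]
(-1, 1, -1) top [185.44 198.54] side [216.45 225.26]
(-1, -1, 1) top [192.85 197.57] side [222.05 217.63]
(-1, 1, 1) top [184.87 198.27] side [216.34 221.21]
(1, -1, -1) top [189.16 145.73] side [184.   202.74]
(1, -1, 1) top [188.63 144.97] side [183.71 198.89]
(1, 1, 1) top [180.71 145.66] side [177.88 201.97]
(1, 1, -1) top [181.32 146.41] side [178.21 205.85]
164 ..................................
165 F+F++++++FFF......................
166 FFFFFFFFFFFFFF....................
167 FFFFFFFFFFFFFFF...................
168 FFFFFFFFFFFFFFFF..................
169 FFFFFFFFFFFFFFFFFF................
170 FFFFFFFFFFFFFFFFFFF...............
171 FFF##FFFFFFFFF###FFF..............
172 FF#++#FFFFFF######FFFF............
[... 470 characters left out ...]
85 ################################++
186 ###########++###########++++++++++
187 ####.........###########++++++++++
188 .............###########++++++++++
189 .............+##########++++++++++
190 ..............##########++++++++++
191 ..............#########+..++++++++
192 ..............#########+...+++++++
193 ..............#########+.....+++++
194 ..............#########+......++++
195 ..............#########+.......+++
196 ..............########...........+
197 ..............########...........+
198 ..............##++++..............
199 ..................................
200 ..................................
201 ..................................
202 ..................................
```

>>> step_arm(dp=[[0,0.05,0],[-0.05,0,0.3],[-0.04,0,0.26],[0,0,0]], angular=[[0,0,0],[0,0,0],[0,0,0],[0,0,0]], gripper=[0.8,0.8,0.8,0.8])

```text
clock: 26.53
tcp_pos: [616.6, 189.2, 21.9]
ee_rot: [-0.044, 0.996, -0.007, -0.081]
wrist_force: [-0.5, 0.3, -0.5]
grip_width: 23.1
finger_force: 29.5
```

>>> step_arm(dp=[[-0.008,0,0.05],[0,0,0]], angular=[[0,0,0],[0,0,0]], gripper=[0.8,0.8])

```text
clock: 26.7
tcp_pos: [617.1, 189.7, 21.7]
ee_rot: [-0.044, 0.996, -0.006, -0.081]
wrist_force: [-0.4, 0.2, -0.3]
grip_width: 22.8
finger_force: 29.5
```

>>> step_arm(dp=[[-0.008,0,0.04],[0,0,0]], angular=[[0,0,0],[0,0,0]], gripper=[0.8,0.8])

```text
clock: 26.87
tcp_pos: [617.3, 189.9, 21.0]
ee_rot: [-0.044, 0.996, -0.006, -0.081]
wrist_force: [1.0, -0.2, -0.5]
grip_width: 22.5
finger_force: 29.5
```

>>> step_arm(dp=[[-0.008,0,0.05],[0,0,0]], angular=[[0,0,0],[0,0,0]], gripper=[0.8,0.8])

```text
clock: 27.03
tcp_pos: [617.2, 189.8, 19.6]
ee_rot: [-0.044, 0.996, -0.006, -0.081]
wrist_force: [0.6, 0.2, -0.2]
grip_width: 22.8
finger_force: 29.5
```

>>> step_arm(dp=[[-0.008,0,0.03],[0,0,0]], angular=[[0,0,0],[0,0,0]], gripper=[0.8,0.8])

```text
clock: 27.2
tcp_pos: [617.3, 189.8, 18.9]
ee_rot: [-0.044, 0.996, -0.006, -0.081]
wrist_force: [-0.0, -0.3, -0.4]
grip_width: 22.6
finger_force: 29.5
```

>>> step_arm(dp=[[-0.008,0,0.02],[0,0,0]], angular=[[0,0,0],[0,0,0]], gripper=[0.8,0.8])

```text
clock: 27.37
tcp_pos: [617.4, 189.9, 18.9]
ee_rot: [-0.044, 0.996, -0.006, -0.081]
wrist_force: [-1.6, -0.2, 2.7]
grip_width: 22.8
finger_force: 29.9
```

>>> step_arm(dp=[[0,0,-0.06],[-0.08,0,-0.013],[-0.08,0,-0.013],[0,0,0]], angular=[[0,0,0],[0,0,0],[0,0,0],[0,0,0]], gripper=[0.8,0.8,0.8,0.8])

```text
clock: 27.7
tcp_pos: [622.3, 190.2, 19.8]
ee_rot: [-0.044, 0.996, -0.006, -0.081]
wrist_force: [0.8, -0.6, 0.0]
grip_width: 22.8
finger_force: 29.5
```

>>> step_arm(dp=[[-0.04,0,-0.007],[0,0,0]], angular=[[0,0,0],[0,0,0]], gripper=[0.8,0.8])

```text
clock: 27.87
tcp_pos: [622.8, 190.4, 19.8]
ee_rot: [-0.044, 0.996, -0.006, -0.081]
wrist_force: [-0.2, 0.6, -0.8]
grip_width: 23.0
finger_force: 29.5
```

>>> step_arm(dp=[[-0.04,0,-0.007],[0,0,0]], angular=[[0,0,0],[0,0,0]], gripper=[0.8,0.8])

```text
clock: 28.03
tcp_pos: [623.8, 190.4, 19.8]
ee_rot: [-0.044, 0.996, -0.006, -0.081]
wrist_force: [0.2, -0.1, 0.6]
grip_width: 22.6
finger_force: 29.5
```

>>> step_arm(dp=[[-0.03,0,-0.005],[0,0,0]], angular=[[0,0,0],[0,0,0]], gripper=[0.8,0.8])

```text
clock: 28.2
tcp_pos: [624.3, 190.5, 19.9]
ee_rot: [-0.044, 0.996, -0.006, -0.081]
wrist_force: [-1.0, 0.4, -0.5]
grip_width: 22.9
finger_force: 29.5
```

>>> step_arm(dp=[[-0.03,0,-0.005],[0,0,0]], angular=[[0,0,0],[0,0,0]], gripper=[0.8,0.8])

```text
clock: 28.37
tcp_pos: [624.4, 190.6, 19.8]
ee_rot: [-0.044, 0.996, -0.006, -0.082]
wrist_force: [-2.5, -0.6, 0.3]
grip_width: 23.0
finger_force: 29.5
```

>>> step_arm(dp=[[-0.03,0,-0.005],[0,0,0]], angular=[[0,0,0],[0,0,0]], gripper=[0.8,0.8])

```text
clock: 28.53
tcp_pos: [624.3, 190.6, 19.7]
ee_rot: [-0.044, 0.996, -0.006, -0.082]
wrist_force: [-4.7, -0.7, 1.1]
grip_width: 22.9
finger_force: 29.6
```

The bar touches its +x post (Fx -4.7 N). I'll set it down and release.

>>> step_arm(dp=[[0,0,0.03],[0,0,0.015],[0,0,0]], angular=[[0,0,0],[0,0,0],[0,0,0]], gripper=[0.8,0.8,0.8])

```text
clock: 28.78
tcp_pos: [624.4, 190.7, 19.1]
ee_rot: [-0.044, 0.996, -0.006, -0.082]
wrist_force: [-5.1, -1.6, 3.2]
grip_width: 23.1
finger_force: 29.8
```

>>> step_arm(dp=[[0.02,0,0.015],[0,0,0],[0,0,0],[0,0,0],[0,0,0],[0,0,0],[0,0,0]], angular=[[0,0,0],[0,0,0],[0,0,0],[0,0,0],[0,0,0],[0,0,0],[0,0,0]], gripper=[0.8,0.8,0.42,0.35,0.2,0.1,0.1])

```text
clock: 29.37
tcp_pos: [625.7, 190.5, 18.5]
ee_rot: [-0.044, 0.996, -0.006, -0.08]
wrist_force: [0.0, 0.0, 0.1]
grip_width: 38.4
finger_force: 0.0
```

>>> step_arm(dp=[[0.03,0,-0.2],[0.06,0,-0.4],[0.12,0,-0.8],[0.12,0,-0.8],[0.12,0,-0.8],[0.12,0,-0.8],[0.12,0,-0.8],[0,0,0]], angular=[[0,0,0],[0,0,0],[0,0,0],[0,0,0],[0,0,0],[0,0,0],[0,0,0],[0,0,0]], gripper=[0.1,0.1,0.1,0.1,0.1,0.1,0.1,0.1])

```text
clock: 30.03
tcp_pos: [628.8, 193.3, 140.6]
ee_rot: [-0.044, 0.996, -0.005, -0.077]
wrist_force: [0.9, 0.1, 1.0]
grip_width: 38.5
finger_force: 0.0
```

```bash
cat >>plan.py <<'E'
def pick3(b,h):
    p,Q=grasp('B');return p+np.array(BARS[b])-np.array(BARS['B'])+N*h,Q
E
python3 -c "
from chk import *
plan(*pick3('C',60));t,s=arm.camera('top'),arm.camera('side');pickle.dump((t,s),open('pics/h9.pkl','wb'))
asc(t,142,140,66,62)
print('C pred top',proj(t,[np.array(BARS['C'])+U*80,np.array(BARS['C'])-U*80]))"
```

```text
t 30.03 tcp [628.76 193.29 140.65] q [ 0.33  0.97 -1.18  1.4   0.78  1.47  0.8 ] F [0.91 0.08 1.03] w 38.5 ff 0.0
goal [ 561.89 -273.81   91.  ] rot units [ 0.28 -4.86  3.81] | shift units in goal frame [ -1.23 -18.77   2.55] | in current frame [  3.95 -18.37   2.67]
140 +#########++......................................................
141 ..+##F#####++.....................................................
142 ...+++###FFF+.....................................................
143 ......++###FF+....................................................
144 .......+###F#+....................................................
145 .....+++++++++....................................................
146 .....++++++.......................................................
147 ..++++++++++......................................................
148 .+##++++++++..+..F..+.............................................
149 .+#++++++++++..+++................................................
150 .+#++++######++....F..............................................
151 .+##+++#FFFFFF+................................
[... 2915 characters left out ...]
##++++++++++++#
193 .....................+######+..............##########++++++++++++#
194 .....................+#######..............###########+++++++++++#
195 .....................+#######..............#########++++++++++++##
196 .....................+#######.................+++......+++++++++##
197 .....................+#######..........................+++########
198 ......................#++++.............................++########
199 .........................................................+########
200 ..........................................................+#######
201 ...........................................................++#####
C pred top [[348.77 160.37]
 [333.82 208.52]]
```

>>> step_arm(dp=[[0,0,0],[0,0,0],[0,0,0],[0,0,0],[0,0,0],[0,0,0],[0,0,0],[0,-0.5,0],[0,-0.95,0],[0,-0.95,0]], angular=[[0.04,-0.694,0.544],[0.04,-0.694,0.544],[0.04,-0.694,0.544],[0.04,-0.694,0.544],[0.04,-0.694,0.544],[0.04,-0.694,0.544],[0.04,-0.694,0.544],[0,0,0],[0,0,0],[0,0,0]], gripper=[0,0,0,0,0,0,0,0,0,0])

```text
clock: 30.97
tcp_pos: [610.9, 133.4, 134.7]
ee_rot: [0.117, 0.984, -0.022, 0.132]
wrist_force: [0.3, -1.0, -0.7]
grip_width: 42.6
finger_force: 0.0
```

>>> step_arm(dp=[[-0.05,-0.95,0],[-0.05,-0.95,0],[-0.05,-0.95,0],[-0.05,-0.95,0],[-0.05,-0.95,0],[-0.05,-0.95,0],[-0.05,-0.95,0],[-0.05,-0.95,0],[-0.05,-0.95,0],[-0.05,-0.95,0]], angular=[[0,0,0],[0,0,0],[0,0,0],[0,0,0],[0,0,0],[0,0,0],[0,0,0],[0,0,0],[0,0,0],[0,0,0]], gripper=[0,0,0,0,0,0,0,0,0,0])

```text
clock: 31.8
tcp_pos: [565.8, -101.6, 140.8]
ee_rot: [0.119, 0.984, -0.022, 0.131]
wrist_force: [0.5, 0.0, 0.0]
grip_width: 42.7
finger_force: 0.0
```

>>> step_arm(dp=[[-0.05,-0.95,0],[-0.05,-0.95,0],[-0.05,-0.95,0.1],[-0.05,-0.95,0.2],[-0.05,-0.95,0.3],[-0.05,-0.95,0.4],[-0.05,-0.9,0.5],[-0.05,0,0.5],[0,0,0.3],[0,0,0]], angular=[[0,0,0],[0,0,0],[0,0,0],[0,0,0],[0,0,0],[0,0,0],[0,0,0],[0,0,0],[0,0,0],[0,0,0]], gripper=[0,0,0,0,0,0,0,0,0,0])

```text
clock: 32.63
tcp_pos: [550.2, -266.3, 88.6]
ee_rot: [0.119, 0.984, -0.021, 0.131]
wrist_force: [-0.6, 0.7, 0.0]
grip_width: 42.7
finger_force: 0.0
```

```bash
python3 -c "
from chk import *
plan(*pick3('C',60));plan(*pick3('C',2))
t=arm.camera('top');g=t['color'].astype(int).sum(2)
for n,im in(('now',t),('before',load('pics/top0.pkl'))):
  k=[k for k in blobs(im,((im['color'].astype(int).sum(2)<190)*255).astype(np.uint8),(325,150,360,215)) ];print(n,[ends(x)[:2] for x in k])"
```

```text
t 32.63 tcp [ 550.24 -266.27   88.59] q [ 1.32  0.74 -1.18  1.98  1.01  0.79  0.95] F [-0.56  0.75  0.04] w 42.7 ff 0.0
goal [ 561.89 -273.81   91.  ] rot units [-0.03 -0.11  0.01] | shift units in goal frame [-0.53 -0.18  0.05] | in current frame [-0.53 -0.18  0.05]
t 32.63 tcp [ 550.24 -266.27   88.59] q [ 1.32  0.74 -1.18  1.98  1.01  0.79  0.95] F [-0.56  0.75  0.04] w 42.7 ff 0.0
goal [ 585.67 -279.74   38.43] rot units [-0.03 -0.11  0.01] | shift units in goal frame [-0.9  -0.17  2.34] | in current frame [-0.93 -0.16  2.33]
now [(array([358.07, 165.48], dtype=float32), array([326.67, 215.05], dtype=float32))]
before [(array([348.77, 160.3 ], dtype=float32), array([333.56, 208.49], dtype=float32)), (array([327.5, 155. ], dtype=float32), array([327.5, 174. ], dtype=float32))]
```

>>> step_arm(dp=[[-0.5,-0.17,0],[-0.2,0,0.4],[-0.2,0,0.5],[0,0,0.5],[0,0,0.4],[0,0,0.3],[0,0,0.2],[0,0,0],[0,0,0]], angular=[[0,-0.1,0],[0,0,0],[0,0,0],[0,0,0],[0,0,0],[0,0,0],[0,0,0],[0,0,0],[0,0,0]], gripper=[0,0,0,0,0,0,0,0,0])

```text
clock: 33.43
tcp_pos: [586.7, -280.4, 41.4]
ee_rot: [0.119, 0.983, -0.022, 0.136]
wrist_force: [0.8, 0.4, 0.8]
grip_width: 42.7
finger_force: 0.0
```

```bash
python3 -c "
from chk import *
plan(*pick3('C',1.5))"
```

```text
t 33.43 tcp [ 586.7  -280.39   41.43] q [ 1.21  0.83 -1.07  1.92  1.12  0.75  0.89] F [0.78 0.39 0.81] w 42.7 ff 0.0
goal [ 585.88 -279.79   37.98] rot units [-0.05  0.03  0.02] | shift units in goal frame [0.07 0.02 0.12] | in current frame [0.07 0.02 0.12]
```

>>> step_arm(dp=[[0.05,0.02,0.11],[0,0,0],[0,0,0],[0,0,0],[0,0,0],[0,0,0],[0,0,0]], angular=[[0,0,0],[0,0,0],[0,0,0],[0,0,0],[0,0,0],[0,0,0],[0,0,0]], gripper=[0,0,0.2,0.4,0.6,0.8,0.8], grip_force=30)

```text
clock: 34.02
tcp_pos: [586.5, -280.6, 39.1]
ee_rot: [0.119, 0.983, -0.023, 0.137]
wrist_force: [-4.2, 0.1, 5.6]
grip_width: 22.7
finger_force: 29.7
```

```bash
python3 save.py C 36
```

```text
t 34.02 tcp [ 586.47 -280.61   39.15] q [ 1.21  0.83 -1.06  1.92  1.13  0.74  0.89] F [-4.17  0.13  5.6 ] w 22.7 ff 29.688033163547516
goal [611.27 260.71  80.36] rot units [-0.25  4.91 -3.83] | shift units in goal frame [-2.6  21.46 -2.32] | in current frame [ 3.55 21.24 -3.  ]
goal [611.27 260.71 110.36] rot units [-0.25  4.91 -3.83] | shift units in goal frame [-2.41 21.44 -3.5 ] | in current frame [ 3.22 21.22 -4.16]
```

>>> step_arm(dp=[[0,0,-0.2],[0,0,-0.5],[0,0,-0.9],[0,0,-0.9],[0,0,-0.9],[0,0,-0.9],[0,0,0]], angular=[[0,0,0],[0,0,0],[0,0,0],[0,0,0],[0,0,0],[0,0,0],[0,0,0]], gripper=[0.8,0.8,0.8,0.8,0.8,0.8,0.8])

```text
clock: 34.6
tcp_pos: [559.7, -271.7, 146.7]
ee_rot: [0.118, 0.983, -0.023, 0.139]
wrist_force: [0.5, -0.4, -0.5]
grip_width: 22.5
finger_force: 29.6
```

>>> step_arm(dp=[[0,0,0],[0,0,0],[0,0,0],[0,0,0],[0,0,0],[0,0,0],[0,0,0],[0,0,0]], angular=[[-0.035,0.702,-0.547],[-0.035,0.702,-0.547],[-0.035,0.702,-0.547],[-0.035,0.702,-0.547],[-0.035,0.702,-0.547],[-0.035,0.702,-0.547],[-0.035,0.702,-0.547],[0,0,0]], gripper=[0.8,0.8,0.8,0.8,0.8,0.8,0.8,0.8])

```text
clock: 35.27
tcp_pos: [559.8, -270.4, 141.2]
ee_rot: [-0.046, 0.996, -0.008, -0.08]
wrist_force: [0.3, 0.3, -0.6]
grip_width: 22.4
finger_force: 29.6
```

```bash
python3 -c "
from plan import *
p,r=place('C','C',(-8,36,100),0);plan([p[0],p[1],140],r)"
```

```text
t 35.27 tcp [ 559.77 -270.36  141.24] q [ 1.06  0.9  -1.17  1.53  0.83  1.45  1.45] F [ 0.34  0.29 -0.64] w 22.4 ff 29.594998061656952
goal [611.27 260.71 140.  ] rot units [ 0.03 -0.02  0.05] | shift units in goal frame [-3.89 20.97 -0.8 ] | in current frame [-3.97 20.96 -0.75]
```

>>> step_arm(dp=[[-0.1,0.5,-0.1],[-0.18,0.95,-0.06],[-0.18,0.95,-0.04],[-0.18,0.95,-0.04],[-0.18,0.95,-0.04],[-0.18,0.95,-0.04],[-0.18,0.95,-0.04],[-0.18,0.95,-0.04],[-0.18,0.95,-0.04],[-0.18,0.95,-0.04]], angular=[[0,0,0],[0,0,0],[0,0,0],[0,0,0],[0,0,0],[0,0,0],[0,0,0],[0,0,0],[0,0,0],[0,0,0]], gripper=[0.8,0.8,0.8,0.8,0.8,0.8,0.8,0.8,0.8,0.8])

```text
clock: 36.1
tcp_pos: [581.0, -41.0, 145.1]
ee_rot: [-0.044, 0.996, -0.009, -0.079]
wrist_force: [-0.0, 0.0, -0.3]
grip_width: 22.7
finger_force: 29.6
```

>>> step_arm(dp=[[-0.18,0.95,-0.04],[-0.18,0.95,-0.04],[-0.18,0.95,-0.03],[-0.18,0.95,-0.03],[-0.18,0.95,-0.03],[-0.18,0.95,-0.03],[-0.18,0.95,-0.03],[-0.18,0.95,0],[-0.18,0.95,0],[-0.18,0.95,0]], angular=[[0,0,0],[0,0,0],[0,0,0],[0,0,0],[0,0,0],[0,0,0],[0,0,0],[0,0,0],[0,0,0],[0,0,0]], gripper=[0.8,0.8,0.8,0.8,0.8,0.8,0.8,0.8,0.8,0.8])

```text
clock: 36.93
tcp_pos: [604.8, 199.3, 141.3]
ee_rot: [-0.044, 0.996, -0.008, -0.079]
wrist_force: [-0.4, -0.3, -0.8]
grip_width: 22.8
finger_force: 29.6
```

>>> step_arm(dp=[[-0.18,0.9,0],[-0.18,0.8,0],[-0.1,0.5,0],[0,0,0],[0,0,0]], angular=[[0,0,0],[0,0,0],[0,0,0],[0,0,0],[0,0,0]], gripper=[0.8,0.8,0.8,0.8,0.8])

```text
clock: 37.35
tcp_pos: [611.3, 254.0, 138.7]
ee_rot: [-0.045, 0.996, -0.009, -0.079]
wrist_force: [-0.1, -0.8, -0.8]
grip_width: 22.8
finger_force: 29.6
```

```bash
sed -i 's/^.*print(.top.,a\[0\]-16.*$//' hb.py; python3 hb.py C 36 10
```

```text
t 37.35 tcp [611.35 254.04 138.69] q [ 0.21  0.95 -1.14  1.39  0.75  1.45  0.73] F [-0.12 -0.79 -0.77] w 22.8 ff 29.600218534469604
goal [611.27 260.71  40.36] rot units [ 0.   -0.    0.01] | shift units in goal frame [-0.64  0.31  3.88] | in current frame [-0.64  0.31  3.88]
held mid tray [ -8.47  29.34 165.33] [4.81 0.01 0.01]
(-1, -1, -1) top [166.13 198.19] side [204.94 201.24]
(-1, 1, -1) top [157.63 198.95] side [198.48 204.88]
(-1, -1, 1) top [165.32 197.92] side [204.75 196.73]
(-1, 1, 1) top [156.74 198.68] side [198.25 200.31]
(1, -1, -1) top [161.83 142.29] side [164.84 182.11]
(1, -1, 1) top [160.98 141.46] side [164.42 177.81]
(1, 1, 1) top [152.48 142.2 ] side [157.82 180.85]
(1, 1, -1) top [153.41 143.03] side [158.29 185.2 ]
```

>>> step_arm(dp=[[-0.1,0.31,0.4],[-0.11,0,0.75],[-0.11,0,0.75],[-0.11,0,0.75],[-0.11,0,0.75],[-0.08,0,0.45],[0,0,0],[0,0,0]], angular=[[0,0,0],[0,0,0],[0,0,0],[0,0,0],[0,0,0],[0,0,0],[0,0,0],[0,0,0]], gripper=[0.8,0.8,0.8,0.8,0.8,0.8,0.8,0.8])

```text
clock: 38.12
tcp_pos: [611.1, 260.3, 40.0]
ee_rot: [-0.044, 0.996, -0.009, -0.08]
wrist_force: [-0.4, -0.2, 0.7]
grip_width: 22.7
finger_force: 29.6
```

```bash
cat >>hb.py <<'E'
print('top 146 160');asc(t,146,160,55,42)
print('side 150,195');asc(s,150,195,75,55)
E
python3 hb.py C 36 11
```

```text
t 38.12 tcp [611.05 260.29  40.05] q [ 0.18  1.06 -1.07  1.43  0.83  1.33  0.7 ] F [-0.42 -0.23  0.75] w 22.7 ff 29.59632933139801
goal [611.27 260.71  40.36] rot units [ 0.   -0.02 -0.  ] | shift units in goal frame [-0.01  0.02 -0.01] | in current frame [-0.01  0.02 -0.01]
held mid tray [-8.19 35.58 66.68] [4.74 0.13 0.01]
(-1, -1, -1) top [169.29 200.05] side [204.51 232.38]
(-1, 1, -1) top [161.35 200.74] side [198.3  236.32]
(-1, -1, 1) top [168.56 199.8 ] side [204.32 228.25]
(-1, 1, 1) top [160.55 200.5 ] side [198.07 232.15]
(1, -1, -1) top [165.32 147.79] side [166.03 211.84]
(1, -1, 1) top [164.57 147.06] side [165.63 207.88]
(1, 1, 1) top [156.62 147.75] side [159.3  211.22]
(1, 1, -1) top [157.45 148.47] side [159.74 215.22]
top 146 160
160 .......................................................
161 .......................................................
162 .......................................................
163 .......................................................
164 .......................................................
165 .....................................
[... 5891 characters left out ...]
...............+++#################+++.............++++++...
242 ++++++++...+++................+######################+..........+.....+....
243 ++++++++.+++..................+####+.++##############+.....................
244 ++++++++++++...................###++...+##############.....................
245 ++++++++++++...................+++++..++++###########....+.................
246 +++++++++++++..................+++++....++++########+....++................
247 +++++++++++++++................+++.......+++++####+++...+..................
248 ++++++++++++++++++.............++..........++++##+++.......................
249 ++++++++++++++++++.............+.............++++...++.....................
```

>>> step_arm(dp=[[0,0.02,0],[-0.05,0,0.3],[-0.05,0,0.28],[0,0,0]], angular=[[0,0,0],[0,0,0],[0,0,0],[0,0,0]], gripper=[0.8,0.8,0.8,0.8])

```text
clock: 38.55
tcp_pos: [611.1, 260.0, 24.5]
ee_rot: [-0.044, 0.996, -0.009, -0.08]
wrist_force: [0.1, -0.3, -1.9]
grip_width: 22.6
finger_force: 29.6
```

>>> step_arm(dp=[[-0.008,0,0.04],[0,0,0]], angular=[[0,0,0],[0,0,0]], gripper=[0.8,0.8])

```text
clock: 38.72
tcp_pos: [611.5, 260.7, 24.8]
ee_rot: [-0.045, 0.996, -0.009, -0.079]
wrist_force: [-0.6, -0.5, -0.6]
grip_width: 22.9
finger_force: 29.6
```

>>> step_arm(dp=[[-0.008,0,0.04],[0,0,0]], angular=[[0,0,0],[0,0,0]], gripper=[0.8,0.8])

```text
clock: 38.88
tcp_pos: [611.8, 260.9, 24.2]
ee_rot: [-0.045, 0.996, -0.009, -0.079]
wrist_force: [-0.4, 0.2, -0.7]
grip_width: 22.7
finger_force: 29.6
```

>>> step_arm(dp=[[-0.01,0,0.06],[0,0,0]], angular=[[0,0,0],[0,0,0]], gripper=[0.8,0.8])

```text
clock: 39.05
tcp_pos: [611.7, 260.8, 22.5]
ee_rot: [-0.045, 0.996, -0.009, -0.079]
wrist_force: [-0.0, -0.1, -1.0]
grip_width: 22.7
finger_force: 29.6
```

>>> step_arm(dp=[[-0.008,0,0.04],[0,0,0]], angular=[[0,0,0],[0,0,0]], gripper=[0.8,0.8])

```text
clock: 39.22
tcp_pos: [611.8, 260.7, 21.5]
ee_rot: [-0.045, 0.996, -0.009, -0.079]
wrist_force: [0.3, -0.6, -1.2]
grip_width: 22.8
finger_force: 29.6
```

>>> step_arm(dp=[[-0.005,0,0.03],[0,0,0]], angular=[[0,0,0],[0,0,0]], gripper=[0.8,0.8])

```text
clock: 39.38
tcp_pos: [611.8, 260.8, 21.2]
ee_rot: [-0.045, 0.996, -0.009, -0.079]
wrist_force: [0.1, -1.2, 2.3]
grip_width: 22.7
finger_force: 29.9
```

>>> step_arm(dp=[[0,0,-0.06],[-0.08,0,-0.013],[-0.08,0,-0.013],[0,0,0]], angular=[[0,0,0],[0,0,0],[0,0,0],[0,0,0]], gripper=[0.8,0.8,0.8,0.8])

```text
clock: 39.72
tcp_pos: [616.7, 261.1, 22.2]
ee_rot: [-0.044, 0.996, -0.009, -0.079]
wrist_force: [0.8, -0.3, -1.5]
grip_width: 22.8
finger_force: 29.6
```

>>> step_arm(dp=[[-0.05,0,-0.008],[0,0,0]], angular=[[0,0,0],[0,0,0]], gripper=[0.8,0.8])

```text
clock: 39.88
tcp_pos: [617.5, 261.4, 22.2]
ee_rot: [-0.044, 0.996, -0.009, -0.079]
wrist_force: [-0.3, -0.9, -0.7]
grip_width: 22.7
finger_force: 29.6
```

>>> step_arm(dp=[[-0.03,0,-0.005],[0,0,0]], angular=[[0,0,0],[0,0,0]], gripper=[0.8,0.8])

```text
clock: 40.05
tcp_pos: [618.2, 261.4, 22.3]
ee_rot: [-0.045, 0.996, -0.009, -0.079]
wrist_force: [0.0, 0.1, -0.0]
grip_width: 22.6
finger_force: 29.6
```

>>> step_arm(dp=[[-0.03,0,-0.005],[0,0,0]], angular=[[0,0,0],[0,0,0]], gripper=[0.8,0.8])

```text
clock: 40.22
tcp_pos: [618.9, 261.5, 22.3]
ee_rot: [-0.045, 0.996, -0.009, -0.079]
wrist_force: [1.5, -0.2, -1.2]
grip_width: 22.8
finger_force: 29.6
```

>>> step_arm(dp=[[-0.03,0,-0.005],[0,0,0]], angular=[[0,0,0],[0,0,0]], gripper=[0.8,0.8])

```text
clock: 40.38
tcp_pos: [619.2, 261.6, 22.3]
ee_rot: [-0.045, 0.996, -0.009, -0.08]
wrist_force: [-1.2, -0.8, -0.7]
grip_width: 22.6
finger_force: 29.6
```

>>> step_arm(dp=[[-0.03,0,-0.005],[0,0,0]], angular=[[0,0,0],[0,0,0]], gripper=[0.8,0.8])

```text
clock: 40.55
tcp_pos: [619.3, 261.6, 22.1]
ee_rot: [-0.045, 0.996, -0.009, -0.08]
wrist_force: [-3.8, -0.8, 0.7]
grip_width: 22.8
finger_force: 29.6
```

>>> step_arm(dp=[[-0.03,0,-0.005],[0,0,0]], angular=[[0,0,0],[0,0,0]], gripper=[0.8,0.8])

```text
clock: 40.72
tcp_pos: [619.2, 261.7, 22.0]
ee_rot: [-0.045, 0.996, -0.009, -0.081]
wrist_force: [-5.8, -0.9, -0.1]
grip_width: 22.5
finger_force: 29.6
```

The last bar touches its post (Fx -5.8 N). I'll lower it, release and retreat.

>>> step_arm(dp=[[0.01,0,0.03],[0,0,0.02],[0,0,0]], angular=[[0,0,0],[0,0,0],[0,0,0]], gripper=[0.8,0.8,0.8])

```text
clock: 40.97
tcp_pos: [619.2, 261.7, 21.6]
ee_rot: [-0.045, 0.996, -0.009, -0.08]
wrist_force: [-5.2, -0.6, 3.4]
grip_width: 22.6
finger_force: 29.9
```

>>> step_arm(dp=[[0.01,0,0.01],[0,0,0]], angular=[[0,0,0],[0,0,0]], gripper=[0.8,0.8])

```text
clock: 41.13
tcp_pos: [619.3, 261.8, 21.6]
ee_rot: [-0.045, 0.996, -0.009, -0.08]
wrist_force: [-5.0, -1.2, 3.7]
grip_width: 22.7
finger_force: 30.0
```

>>> step_arm(dp=[[0.01,0,0.01],[0,0,0],[0,0,0],[0,0,0],[0,0,0],[0,0,0],[0,0,0]], angular=[[0,0,0],[0,0,0],[0,0,0],[0,0,0],[0,0,0],[0,0,0],[0,0,0]], gripper=[0.8,0.8,0.42,0.35,0.2,0.1,0.1])

```text
clock: 41.72
tcp_pos: [620.5, 261.4, 20.7]
ee_rot: [-0.044, 0.996, -0.009, -0.079]
wrist_force: [0.6, -0.8, -0.1]
grip_width: 38.2
finger_force: 0.0
```

>>> step_arm(dp=[[0.03,0,-0.2],[0.06,0,-0.4],[0.12,0,-0.8],[0.12,0,-0.8],[0.12,0,-0.8],[0.12,0,-0.8],[0.12,0,-0.8],[0.12,0,-0.8],[0,0,0]], angular=[[0,0,0],[0,0,0],[0,0,0],[0,0,0],[0,0,0],[0,0,0],[0,0,0],[0,0,0],[0,0,0]], gripper=[0.1,0.1,0.1,0.1,0.1,0.1,0.1,0.1,0.1])

```text
clock: 42.47
tcp_pos: [623.1, 265.2, 163.3]
ee_rot: [-0.045, 0.996, -0.007, -0.076]
wrist_force: [0.2, 0.3, 1.1]
grip_width: 38.3
finger_force: 0.0
```

>>> step_arm(dp=[[0.3,-0.9,0],[0.3,-0.95,0],[0.3,-0.95,0],[0.3,-0.95,0],[0.3,-0.95,0],[0.3,-0.95,0],[0.3,-0.95,0],[0.3,-0.95,0],[0.3,-0.95,0],[0.3,-0.95,0]], angular=[[0,0,0],[0,0,0],[0,0,0],[0,0,0],[0,0,0],[0,0,0],[0,0,0],[0,0,0],[0,0,0],[0,0,0]], gripper=[0.1,0.1,0.1,0.1,0.1,0.1,0.1,0.1,0.1,0.1])

```text
clock: 43.3
tcp_pos: [568.5, 20.1, 171.9]
ee_rot: [-0.045, 0.996, -0.009, -0.079]
wrist_force: [0.0, -0.4, 0.7]
grip_width: 38.4
finger_force: 0.0
```

```bash
python3 -c "
from chk import *
state();t,s=arm.camera('top'),arm.camera('side');pickle.dump((t,s),open('pics/h12.pkl','wb'))
o=np.zeros((600,800,3),np.uint8)
o[:400,:400]=cv2.resize(t['color'][132:207,138:213,::-1],(400,400),interpolation=cv2.INTER_CUBIC)
o[:300,400:]=cv2.resize(s['color'][180:261,138:246,::-1],(400,300),interpolation=cv2.INTER_CUBIC)
o[300:600,400:]=cv2.resize(t['color'][:, :,::-1],(400,300),interpolation=cv2.INTER_AREA)
cv2.imwrite('pics/fin.png',o)"
```

```text
t 43.3 tcp [568.48  20.11 171.87] q [ 0.69  0.82 -1.23  1.62  0.72  1.43  1.  ] F [ 0.   -0.42  0.68] w 38.4 ff 0.0
```

View pics/fin.png

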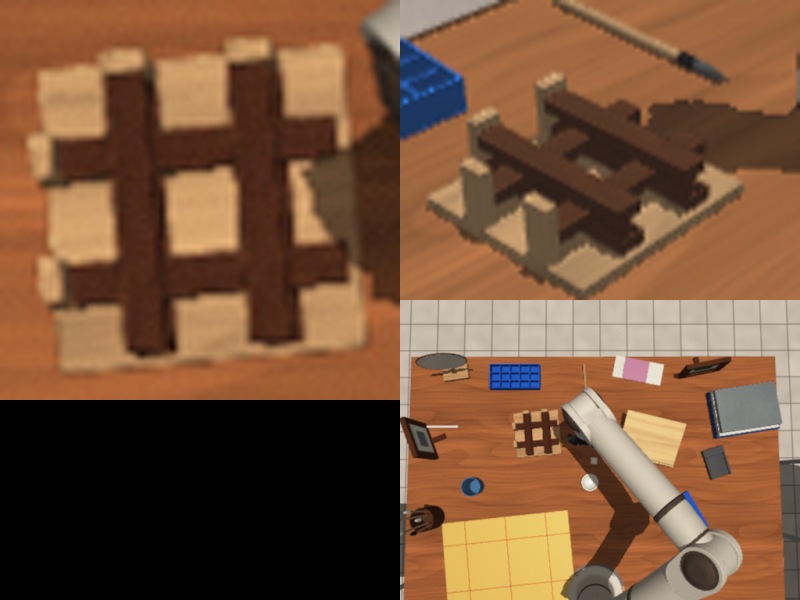

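The picture shows the stack complete and square. The top bars, at crop columns 145 and 265, end at their +x posts, and both middle bars (rows 148 and 275) end at their +y posts. The stand is empty and nothing else appears moved. Handing in.

```bash
python3 -c "
from cell import arm
print(arm.finish_job())"
```

```text
the job is handed in; nothing more can be done
None
```

I laid all three bars in the order asked (middle, then the two top bars), each nudged to a light touch on its post (about 4–6 N) before release, and handed the job in at about 43 s; the final picture shows the stack square and nothing else visibly moved.

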